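# Free the left-hand screw of the glue press and unload the coasters

## Robot

A 6-joint arm with a two-finger parallel gripper is mounted at the origin on the work surface. World frame = base frame: x ahead of the robot, y to its left, z up, the work surface at z = 0. Lengths are in m, angles in rad, forces in N, time in s.
With the tool pointing down it reaches from about 0.25 to 0.775 m from the base axis. Payload 4 kg.
Tool frame: the origin (TCP) lies midway between the tips of the shut fingers; the grasp point (between the pads) lies 19 mm behind it (robot.tcp_to_grasp is the z of the grasp point in the tool frame, in m); z points along the fingers, y is the line along which they close (so a half turn about z gives the same grasp; the last joint's range is limited). The gripper opens to 94 mm and grips with 3 to 60 N. Pads are 16 mm wide; open, the fingers measure 119 mm over their backs; the gripper's body (75 mm by 177 mm) begins 78 mm behind the grasp point.
Start: joints at [1.162, 0.087, 1.371, -0, 1.684, -0.103], TCP at [0.166, 0.525, 0.179] pointing down, gripper open.
Joint ranges: [-3.1, 3.1], [-0.76, 2.03], [0.27, 2.55], [-1.08, 4.22], [0.17, 2.65], [-2.57, 2.57]. Speed limits (rad/s): [2.79, 2.79, 3.14, 3.14, 3.14, 3.14].

## Interface

Orientations are given as [roll, pitch, yaw] about the fixed x, y, z axes, in that order (R = Rz(yaw) Ry(pitch) Rx(roll)).
In Python, from bench import robot gives the robot as it stands. The module is installed in compiled form; this text tells all that it offers.
- The arm moves only by the tool move_arm, never from a script. Its argument "motion" is one flat list of numbers, 7 for each row, row after row: the turn, a rotation vector about the tool's x, y, z in units of 45 degrees (1.0 is 45 degrees), then the shift along the tool's x, y, z in units of 100 mm (1.0 is 100 mm), then the opening, from 0 (shut) to 1 (fully open). A call has 1 to 12 rows; each row shifts and turns the commanded pose from where the row before left it, along the tool's axes as they then stand; what a row does not reach is not made up. A row lasts 1/12 s, in which the tool goes at most 41.7 mm and 7.16 degrees, less where a joint would pass 70% of its speed; a pose out of reach is approached as far as the arm can. A call with a number of a shift or a turn outside -1 to 1 is refused whole. A call with a gripper value outside its range is refused whole. The fingers move at their own pace and stop on an object; the grip force is fixed at half the most. Time passes only in rows, so rows that do not move let the fingers close. It gives the time, the measured TCP pose, the force, the opening and the grip force at its end, in the units of the state.
- robot.get_obs(): the state, without advancing time (a new reading comes with each control period).
- robot.snapshot(name): name is "side" or "top" or "wrist"; returns the picture (480x640x3 uint8, red, green, blue); there is no depth.
- robot.get_calibration(name): a dict with "fx", "fy", "cx", "cy" (pixels), "k1" (the pictures are not rectified: a ray, as slopes to the right and down, at radius r is drawn at 1 + k1 r^2 times it, then the intrinsics apply), "R" (3x3) and "t" (3): a world point X has camera coordinates R X + t. Camera axes: x right, y down, z forward; pixel columns grow to the right and rows downward; lengths in m; the calibration is good to about 2 mm. A picture is of the moment at which its call begins: read the wrist's pose just before it. get_calibration takes no time and is no camera call; for the wrist camera it gives the pose at the moment of the call.
- robot.close_job(): hands the job in; it is judged then, once.
The state is a dict: "time": time; "joint_positions": joint angles; "qvel": joint speeds; "joint_torque": joint torques, N m; "tool_pos": TCP position; "ee_rot": TCP orientation; "wrist_force": force on the tool from outside, world axes, zero at the start; "wrist_torque": the same for the moment, N m; "width": finger opening in m; "finger_force": force on a finger pad.
Only numpy, scipy, OpenCV 4.12 (cv2) and the standard library are available. Lean on these libraries where they do the work, as an engineer would, in place of code of your own. Each camera call takes 0.05 s, during which the arm holds its last target. There are 200 camera calls.

## Task

The wooden coasters in the glue press have set. The press's screw is not marked with its thread hand: try its black knob gently the usual way first (anticlockwise seen from above) until you feel it wind up, without forcing it; if it only springs back, unscrew it the other way by about one full turn, so that the plate lifts off the coasters. Then swing the press arm right aside, lay every coaster flat and side by side on the floor of the grey tray, and last swing the arm back over the empty board, leaving the screw slack and everything else on the table where it is.

Things in the scene. Friction and masses are not known exactly. Their poses are not given: they have to be found in the camera images.
- press: Fixed glue press. Plywood board 310 x 200 mm, 12 mm thick; origin on the table under the centre of the loading area, which is the 150 x 150 mm under the pressing plate. Own +x points to the hinge post (steel, 32 mm thick), 170 mm from the origin, usually away from the robot.
- swing (a joint): Angle of the grey press arm about its post, rad: 0 = over the board (stop), grows clockwise seen from above (arm tip goes to the robot's left, +y), stop at 1.5. Stays where left; needs 2 N at the handle. Arm 40 mm wide, top 78 mm above the table (82 at the hinge cap), underside 58 mm. It carries handle, knob and pressing plate. 1.2 leaves the board free, 1.45 more so.
- swing_handle (a point): Grip point on the upright round wooden handle at the arm's free end, 255 mm from the hinge axis: 16 mm thick, stands 50 mm tall on the arm (78 to 128 mm above the table); the point lies 106 mm above the table. Axes turn with the arm; its +x points to the hinge.
- plate: Pressing plate under the arm: wood, 150 x 150 x 14 mm with felt below, carried by the arm and its screw; origin at the centre of its underside, 170 mm from the hinge axis, right under the knob; about 29 mm above the table when tight.
- swing_hinge (a point): Point on the upright hinge axis of the arm, 106 mm above the table.
- knob (a joint): How far the screw is unscrewed, rad: 0 = tight, as found (firm stop), grows as the knob is turned in the loosening sense, stop at 7.0; the pressing plate rises 1.7 mm per rad. Friction 0.06 N m; stays where it is left. The thread hand is not marked: find it by trying.
- windup (a joint): How far the knob is wound beyond tight, rad: 0 at rest. When the tight knob is turned in the tightening sense it yields against the felt like a spring, 1.2 N m per rad, and springs back when let go. At 0.25 the resistance is well felt; beyond 0.6 the felt is crushed.
- knob_grip (a point): On the knob's axis, 112 mm above the table, at the height to grip. The knob is a black bar 64 mm long (own x), 14 mm wide (own y), from 90 to 120 mm above the table, on a steel hub 38 mm across between 78 and 90 mm; on the arm 85 mm from the handle. Axes turn with the knob.
- tray: Fixed grey open tray, outside 220 (own x) x 180 (own y) x 35 mm high, walls and floor 5 mm; origin at the centre of its underside.
- slice0: Wooden coaster (round wood slice with dark bark edge, burnt sun on top), 52 mm across, 15 mm thick, about 30 g; origin at the centre of its underside, z up. Two to four coasters are present (None: absent). At first on the press board, 12 mm above the table.
- slice1: Wooden coaster (round wood slice with dark bark edge, burnt sun on top), 52 mm across, 15 mm thick, about 30 g; origin at the centre of its underside, z up. Two to four coasters are present (None: absent). At first on the press board, 12 mm above the table.
- slice2: Wooden coaster (round wood slice with dark bark edge, burnt sun on top), 52 mm across, 15 mm thick, about 30 g; origin at the centre of its underside, z up. Two to four coasters are present (None: absent). At first on the press board, 12 mm above the table.
- slice3: Wooden coaster (round wood slice with dark bark edge, burnt sun on top), 52 mm across, 15 mm thick, about 30 g; origin at the centre of its underside, z up. Two to four coasters are present (None: absent). At first on the press board, 12 mm above the table.
- glue: Bystander: white glue bottle, 50 mm across, 130 mm tall, origin under its centre. Leave alone.
- block: Bystander: cork sanding block, 35 x 60 x 25 mm (long along own y), origin under its centre. Leave alone.
- tape: Bystander: roll of paper tape lying flat, 60 mm across, 20 mm high, origin under its centre. Leave alone.

How it is judged:
By the outcome, as a careful person would: the job done as asked, in the order asked, and still so for the second after the job is handed in, with the robot touching nothing.
Of slice0, slice1, slice2, slice3 only 2 to 4 are there at a start; the rules pass over those that are not, and their reading is None.
At some moment in a run one of slice0, slice1, slice2, slice3 may be knocked a few centimetres aside while the robot is not near it.
Once in a run the grip may slacken for a moment while it holds something.
It also fails if it takes over 210 s, if anything falls off the work surface, if the arm or the gripper's body presses on something with over 40 N, if the wrist force passes 120 N, or if a joint passes its speed limit or range.

## Working session

There is one attempt and no reset: what is moved stays moved. The work goes in short steps, Python scripts to look and compute and a tool call to move; the robot and the scene stay as the last step left them, time stands still between calls to the robot, and variables do not carry over. Pictures are saved under pics/ and viewed, at most 14 in all, crops included, and the job is handed in when it is done.

Besides the shell and the picture viewer there is one more tool, called after "Emit:" in YAML: its name, and indented under it one key for each argument. move_arm: Moves the arm, as the interface text tells. Shifts and turns lie within -1 to 1; 1 stands for 100 mm of shift or 45 degrees of turn. Its arguments: {"type":"object","properties":{"motion":{"type":"array","items":{"type":"number"}}},"required":["motion"]}

```bash
mkdir -p pics; cat > h.py <<'E'
from bench import robot
import numpy as np, cv2
def snap(n,f=None):
    c=robot.get_calibration(n); im=np.array(robot.snapshot(n))
    if f: cv2.imwrite('pics/'+f+'.png',im[:,:,::-1])
    return im,c
def ray(c,u,v):
    K=np.array([[c['fx'],0,c['cx']],[0,c['fy'],c['cy']],[0,0,1.]])
    xd=np.array([(u-c['cx'])/c['fx'],(v-c['cy'])/c['fy']]); x=xd.copy()
    for _ in range(20): x=xd/(1+c['k1']*(x@x))
    R=np.array(c['R']);t=np.array(c['t'])
    return -R.T@t, R.T@np.array([x[0],x[1],1])
def onz(c,u,v,z):
    o,d=ray(c,u,v); return o+d*(z-o[2])/d[2]
def proj(c,X):
    p=np.array(c['R'])@np.array(X)+np.array(c['t']); x=p[:2]/p[2]; x=x*(1+c['k1']*(x@x))
    return x[0]*c['fx']+c['cx'],x[1]*c['fy']+c['cy']
def st():
    o=robot.get_obs()
    for k in ['time','tool_pos','ee_rot','wrist_force','wrist_torque','width','finger_force','joint_positions']: print(k,np.round(o[k],4))
    return o
E
python3 - <<'E'
from h import *
for n in ('top','side'):
    im,c=snap(n,n+'0'); print(n,{k:np.round(v,3).tolist() for k,v in c.items()})
st()
E
```

```text
top {'fx': 606.329, 'fy': 606.329, 'cx': 319.409, 'cy': 255.312, 'k1': -0.105, 'R': [[0.014, -1.0, 0.011], [-0.984, -0.015, -0.176], [0.176, -0.008, -0.984]], 't': [-0.007, 0.539, 1.226]}
side {'fx': 543.934, 'fy': 543.934, 'cx': 316.967, 'cy': 235.906, 'k1': -0.124, 'R': [[-0.996, -0.086, 0.021], [-0.061, 0.492, -0.869], [0.064, -0.866, -0.495]], 't': [0.533, 0.095, 1.207]}
time 0.1
tool_pos [0.1654 0.524  0.1775]
ee_rot [-3.1397e+00 -2.0000e-04  2.8358e+00]
wrist_force [ 0.1044  0.0844 -1.1846]
wrist_torque [-0.0276 -0.0055  0.0464]
width 0.0941
finger_force 0.0
joint_positions [ 1.1619  0.0879  1.372  -0.      1.6836 -0.1031]
```

View pics/top0.png

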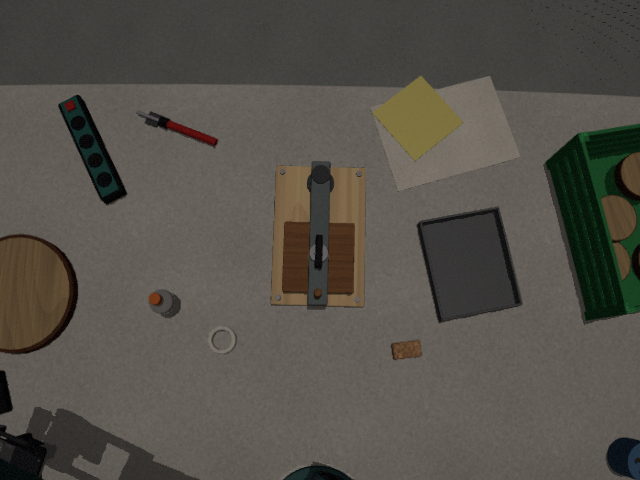

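View pics/side0.png

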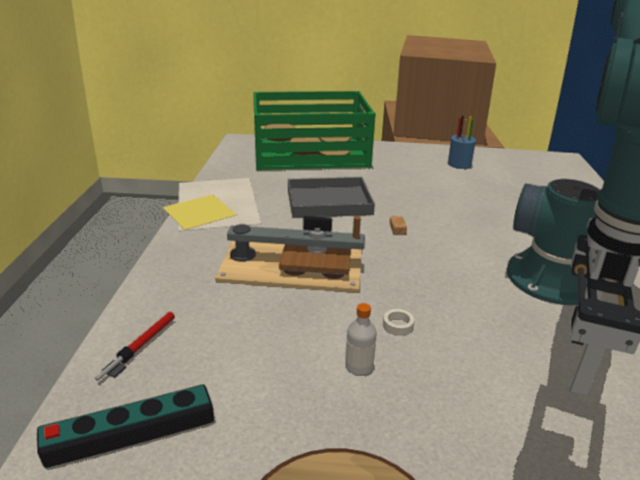

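The top view shows the press with its knob at (318,252), handle top at (318,293) and hinge cap at (320,175). The tray is centred near (469,264), glue at (160,300), tape at (222,340) and block at (406,350).

```bash
python3 - <<'E'
from h import *
im=cv2.imread('pics/top0.png'); c=robot.get_calibration('top')
g=im.max(2).astype(int)
# knob: very dark inside arm region
def blob(m,box,z,name):
    x0,y0,x1,y1=box; mm=np.zeros(m.shape,np.uint8); mm[y0:y1,x0:x1]=m[y0:y1,x0:x1]
    n,l,s,ce=cv2.connectedComponentsWithStats(mm); i=1+s[1:,4].argmax()
    ys,xs=np.where(l==i); r=cv2.minAreaRect(np.c_[xs,ys].astype(np.float32))
    P=np.array([onz(c,u,v,z) for u,v in cv2.boxPoints(r)])
    print(name,s[i],ce[i].round(1),'world c',P.mean(0).round(4),'sides',np.linalg.norm(P[1]-P[0]).round(4),np.linalg.norm(P[2]-P[1]).round(4),'ang',[np.degrees(np.arctan2(*(P[k+1]-P[k])[1::-1])).round(1) for k in (0,1)])
hsv=cv2.cvtColor(im,cv2.COLOR_BGR2HSV)
print(im[225:285:5,318].tolist()); print(im[286:302:2,318].tolist())
blob((g<40).astype(np.uint8),(305,220,335,285),.12,'knob')
blob((g<60).astype(np.uint8),(300,160,340,195),.082,'hinge')
blob(((hsv[:,:,1]>80)&(hsv[:,:,0]<20)).astype(np.uint8),(308,280,328,304),.128,'handle')
blob((hsv[:,:,1]>60).astype(np.uint8),(260,150,380,320),.012,'board')
blob((g<90).astype(np.uint8),(400,190,540,335),.035,'tray')
blob((hsv[:,:,1]>80).astype(np.uint8),(380,330,430,370),.025,'block')
blob((hsv[:,:,1]>120).astype(np.uint8),(140,280,180,320),.13,'glue cap')
cv2.imwrite('pics/crop1.png',cv2.resize(im[150:320,250:390],None,fx=3.5,fy=3.5,interpolation=2))
for u,v,z in [(223,340,.02),(222,340,.02)]: print('tape',onz(c,u,v,z))
E
```

```text
[[58, 62, 58], [59, 61, 57], [9, 11, 13], [15, 15, 15], [14, 12, 12], [5, 9, 7], [19, 19, 22], [17, 13, 15], [1, 3, 6], [37, 39, 36], [61, 64, 60], [60, 61, 58]]
[[61, 62, 60], [48, 53, 61], [29, 49, 75], [30, 52, 80], [33, 54, 80], [11, 22, 36], [13, 22, 28], [62, 63, 60]]
knob [314 234   9  37 250] [318.3 252. ] world c [0.5328 0.0044 0.12  ] sides 0.0159 0.0726 ang [np.float64(-89.1), np.float64(-179.3)]
hinge [307 162  27  33 491] [320.3 177. ] world c [0.6975 0.0022 0.082 ] sides 0.0548 0.07 ang [np.float64(-89.0), np.float64(-179.5)]
handle [314 288   8  11  68] [317.3 293.1] world c [0.45   0.0043 0.128 ] sides 0.0136 0.0196 ang [np.float64(-89.1), np.float64(-179.2)]
board [ 271  165   41  141 4983] [290.9 236.1] world c [0.5924 0.0636 0.012 ] sides 0.3107 0.0837 ang [np.float64(0.3), np.float64(-90.4)]
tray [ 416  206  107  118 9030] [468.4 264.1] world c [ 0.5299 -0.3191  0.035 ] sides 0.1954 0.2306 ang [np.float64(-75.7), np.float64(-169.2)]
block [391 340  31  20 472] [406.  349.4] world c [ 0.3455 -0.1834  0.025 ] sides 0.0615 0.0341 ang [np.float64(-81.9), np.float64(-172.9)]
glue cap [149 293  13  12 127] [154.9 298.6] world c [0.4336 0.3209 0.13  ] sides 0.0237 0.0215 ang [np.float64(-88.9), np.float64(-176.8)]
tape [0.35987144 0.20077474 0.02      ]
tape [0.35983157 0.20288362 0.02      ]
```

View pics/crop1.png

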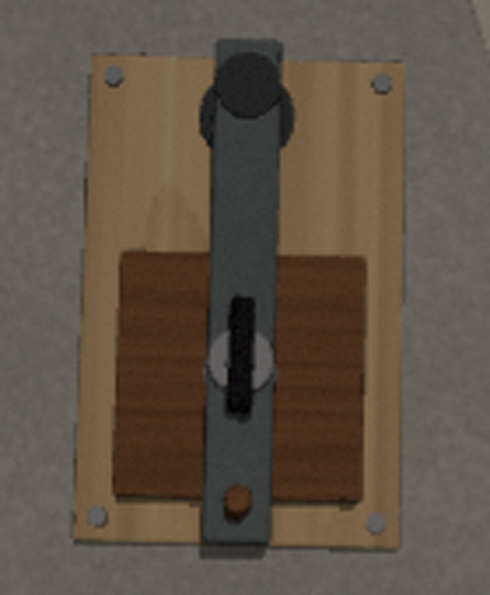

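The crop shows the knob bar almost in line with the arm, from (242,297) to (238,413) in crop pixels. The hinge cap is at (248,85) and the handle at (238,500). Next I move above the knob with the fingers closing along y.

Emit:
move_arm:
  motion: [0,0,-0.13,0,0,-0.2,1,0,0,-0.13,0,0,-0.2,1,0,0,-0.13,0,0,-0.2,1,0,0,0,-0.2,-0.28,0,1,0,0,0,-0.2,-0.28,0,1,0,0,0,-0.2,-0.28,0,1,0,0,0,-0.2,-0.28,0,1,0,0,0,-0.2,-0.28,0,1,0,0,0,-0.2,-0.28,0,1,0,0,0,-0.2,-0.28,0,1,0,0,0,-0.2,-0.28,0,1,0,0,0,-0.2,-0.28,0,1]

```text
time: 1.1
tool_pos: [0.3461, 0.271, 0.2381]
ee_rot: [-3.141, -0.0, -3.141]
wrist_force: [0.7, -0.1, -0.2]
width: 0.094
finger_force: 0.0
```

Emit:
move_arm:
  motion: [0,0,0,-0.2,-0.28,0,1,0,0,0,-0.2,-0.28,0,1,0,0,0,-0.2,-0.28,0,1,0,0,0,-0.2,-0.28,0,1,0,0,0,-0.2,-0.28,0,1,0,0,0,-0.2,-0.28,0,1,0,0,0,-0.2,-0.28,0,1,0,0,0,-0.1,-0.28,0,1,0,0,0,0,-0.28,0,1,0,0,0,0,0,0,1,0,0,0,0,0,0,1]

```text
time: 2.02
tool_pos: [0.4957, 0.0196, 0.2377]
ee_rot: [3.141, -0.002, 3.139]
wrist_force: [-0.8, 0.3, -0.8]
width: 0.0937
finger_force: 0.0
```

```bash
python3 - <<'E'
from h import *
st(); im,c=snap('wrist','w1'); print({k:np.round(v,3).tolist() for k,v in c.items()})
E
```

```text
time 2.0167
tool_pos [0.4957 0.0196 0.2377]
ee_rot [ 3.1410e+00 -1.6000e-03  3.1392e+00]
wrist_force [-0.7624  0.2759 -0.7849]
wrist_torque [ 0.0703 -0.0033  0.0147]
width 0.0937
finger_force 0.0
joint_positions [-7.5100e-02 -3.6200e-02  1.3806e+00  5.0000e-04  1.7988e+00 -1.6434e+00]
{'fx': 376.177, 'fy': 376.177, 'cx': 322.791, 'cy': 236.557, 'k1': -0.063, 'R': [[0.003, 1.0, -0.001], [0.971, -0.003, 0.24], [0.24, -0.001, -0.971]], 't': [-0.022, -0.52, 0.33]}
```

View pics/w1.png

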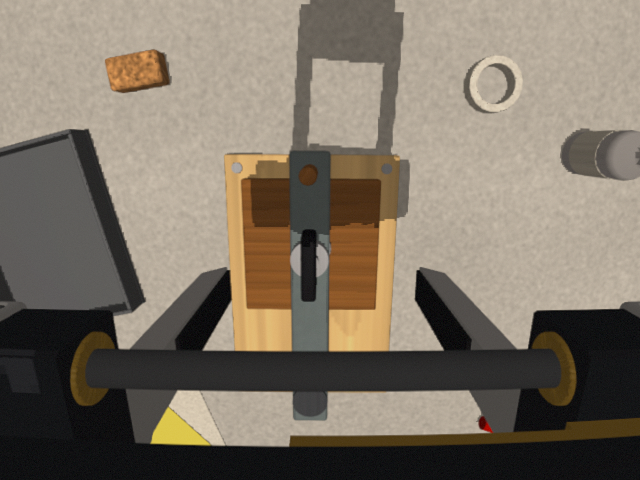

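The wrist picture shows the handle top at (308,175) and the knob bar from rows 231 to 300 around column 308. I'll measure both from it.

```bash
python3 - <<'E'
from h import *
im=cv2.imread('pics/w1.png'); c=robot.get_calibration('wrist')
g=im.max(2); m=np.zeros(g.shape,np.uint8); m[222:312,290:328]=(g[222:312,290:328]<45)
n,l,s,ce=cv2.connectedComponentsWithStats(m); i=1+s[1:,4].argmax(); print(s[i])
for v in range(s[i][1],s[i][1]+s[i][3],6):
    xs=np.where(l[v]==i)[0]; print(v,xs.min(),xs.max(),np.round([onz(c,xs.min(),v,.12)[:2],onz(c,xs.max()+1,v,.12)[:2]],4).tolist())
print('far end',onz(c,308,s[i][1]+s[i][3],.12))
hsv=cv2.cvtColor(im,cv2.COLOR_BGR2HSV)
h=((hsv[:,:,1]>110)&(hsv[:,:,0]<20)).astype(np.uint8); hh=np.zeros_like(h); hh[155:195,293:325]=h[155:195,293:325]
ys,xs=np.where(hh); print('handle px',xs.min(),xs.max(),ys.min(),ys.max(), onz(c,xs.mean()+.5,ys.max()+1-4.,.128), onz(c,xs.mean(),ys.max()+1,.128),onz(c,xs.mean(),ys.min(),.128))
for z in (.112,): print(proj(c,[.537,.004,.12]),proj(c,[.452,.004,.128]))
E
```

```text
[ 301  229   16   72 1014]
229 305 313 [[0.4988, 0.0058], [0.4988, 0.0137]]
235 302 316 [[0.5043, 0.003], [0.5043, 0.0164]]
241 301 316 [[0.5098, 0.002], [0.5098, 0.0163]]
247 302 315 [[0.5154, 0.0029], [0.5154, 0.0154]]
253 302 315 [[0.521, 0.0028], [0.521, 0.0154]]
259 302 315 [[0.5266, 0.0027], [0.5266, 0.0154]]
265 302 315 [[0.5323, 0.0026], [0.5323, 0.0153]]
271 302 315 [[0.5381, 0.0025], [0.5381, 0.0153]]
277 301 315 [[0.5439, 0.0015], [0.5439, 0.0153]]
283 302 315 [[0.5497, 0.0024], [0.5497, 0.0152]]
289 302 315 [[0.5556, 0.0023], [0.5556, 0.0152]]
295 302 315 [[0.5616, 0.0022], [0.5616, 0.0152]]
far end [0.56758867 0.0076749  0.12      ]
handle px 299 317 164 185 [0.45655387 0.00954753 0.128     ] [0.45990995 0.009095   0.128     ] [0.44163117 0.00927015 0.128     ]
(np.float64(303.5988820628839), np.float64(269.88015174117)) (np.float64(301.8045538625794), np.float64(176.55689897697172))
```

Emit:
move_arm:
  motion: [0,0,0,-0.2,-0.06,0,1,0,0,0,-0.2,-0.06,0.1,1,0,0,0,0,0,0.2,1,0,0,0,0,0,0.2,1,0,0,0,0,0,0.1,1,0,0,0,0,0,0,1,0,0,0,0,0,0,1,0,0,0,0,0,0,1]

```text
time: 2.73
tool_pos: [0.5363, 0.0093, 0.18]
ee_rot: [-3.142, 0.002, -3.14]
wrist_force: [-0.1, -0.0, 0.8]
width: 0.094
finger_force: 0.0
```

```bash
cat >> h.py <<'E'
def knobpx(im,c,box=(280,200,345,330)):
    g=im.max(2); x0,y0,x1,y1=box; m=np.zeros(g.shape,np.uint8); m[y0:y1,x0:x1]=(g[y0:y1,x0:x1]<45)
    n,l,s,ce=cv2.connectedComponentsWithStats(m); i=1+s[1:,4].argmax(); print('knob px',s[i])
    e=s[i][1]+s[i][3]
    for v in (e-40,e-25,e-8):
        xs=np.where(l[v]==i)[0]; print(v,xs.min(),xs.max(),onz(c,xs.mean()+.5,v,.12).round(4))
    print('far',onz(c,xs.mean(),e,.12).round(4))
E
python3 - <<'E'
from h import *
o=st(); im,c=snap('wrist','w2'); knobpx(im,c)
E
```

```text
time 2.7333
tool_pos [0.5363 0.0093 0.18  ]
ee_rot [-3.1415e+00  2.4000e-03 -3.1400e+00]
wrist_force [-0.1001 -0.0202  0.8248]
wrist_torque [ 0.0249 -0.0115 -0.0059]
width 0.094
finger_force 0.0
joint_positions [-8.8500e-02  5.4600e-02  1.4024e+00  2.0000e-04  1.6822e+00 -1.6608e+00]
knob px [ 309  200   20   82 1474]
242 309 327 [0.5365 0.007  0.12  ]
257 310 326 [0.548 0.007 0.12 ]
274 310 326 [0.5613 0.0069 0.12  ]
far [0.5677 0.0066 0.12  ]
```

View pics/w2.png

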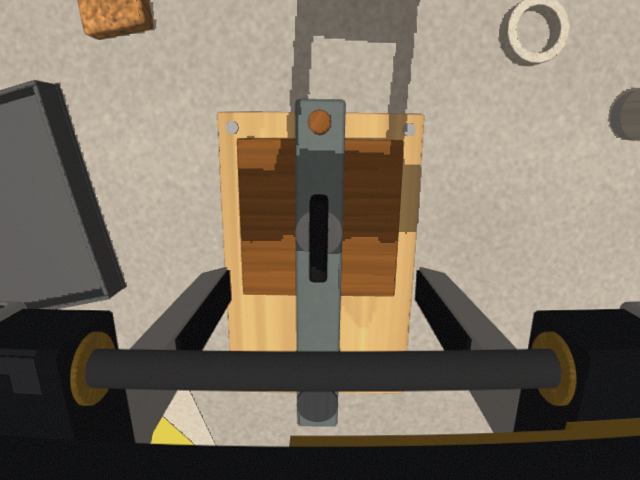

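The bar is centred at about (0.536, 0.007), columns 310–327. Next I go down and grip it.

Emit:
move_arm:
  motion: [0,0,0,0,-0.03,0.14,1,0,0,0,0,0,0.14,1,0,0,0,0,0,0.14,1,0,0,0,0,0,0.14,1,0,0,0,0,0,0.14,1,0,0,0,0,0,0.14,1,0,0,0,0,0,0,0.25,0,0,0,0,0,0,0.25,0,0,0,0,0,0,0.25,0,0,0,0,0,0,0.25]

```text
time: 3.62
tool_pos: [0.537, 0.0056, 0.0964]
ee_rot: [-3.141, 0.003, -3.141]
wrist_force: [-0.2, 1.0, 0.8]
width: 0.0707
finger_force: 0.0
```

Emit:
move_arm:
  motion: [0,0,0,0,0,0,0.1,0,0,0,0,0,0,0.1,0,0,0,0,0,0,0.1,0,0,0,0,0,0,0.1,0,0,0,0,0,0,0.1,0,0,0,0,0,0,0.1,0,0,0,0,0,0,0.1,0,0,0,0,0,0,0.1]

```text
time: 4.28
tool_pos: [0.5358, 0.0057, 0.0944]
ee_rot: [3.141, -0.0, -3.141]
wrist_force: [0.6, 0.0, -0.3]
width: 0.0174
finger_force: 0.0
```

```bash
python3 -c "
from h import *
st()"
```

```text
time 4.2833
tool_pos [0.5358 0.0057 0.0944]
ee_rot [ 3.1415e+00 -1.0000e-04 -3.1411e+00]
wrist_force [ 0.5854  0.0076 -0.2555]
wrist_torque [ 0.0113 -0.0181  0.0225]
width 0.0174
finger_force 0.0
joint_positions [-9.5300e-02  8.7700e-02  1.5377e+00  1.0000e-04  1.5163e+00 -1.6665e+00]
```

Emit:
move_arm:
  motion: [0,0,0,0,0,-0.02,0,0,0,0,0,0,0,0,0,0,0,0,0,0,0,0,0,0,0,0,0,0]

```text
time: 4.62
tool_pos: [0.5359, 0.0057, 0.0966]
ee_rot: [3.142, 0.0, -3.141]
wrist_force: [-0.3, -0.3, 0.2]
width: 0.0002
finger_force: 0.0
```

```bash
python3 -c "
from h import *
st()"
```

```text
time 4.6167
tool_pos [0.5359 0.0057 0.0966]
ee_rot [ 3.1415e+00  2.0000e-04 -3.1411e+00]
wrist_force [-0.2695 -0.3161  0.1897]
wrist_torque [-0.0058  0.0334  0.0539]
width 0.0002
finger_force 0.0
joint_positions [-9.5200e-02  8.6400e-02  1.5347e+00  1.0000e-04  1.5202e+00 -1.6665e+00]
```

```bash
python3 - <<'E'
from h import *
w,_=snap('wrist','w3'); s,_=snap('side','s3')
a=cv2.resize(w[60:480,150:490],(400,494)); b=cv2.resize(s[130:330,200:400],(400,400)); b=cv2.copyMakeBorder(b,0,94,0,0,0)
cv2.imwrite('pics/m3.png',np.hstack([a,b])[:,:,::-1])
E
```

```text
(no output)
```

View pics/m3.png

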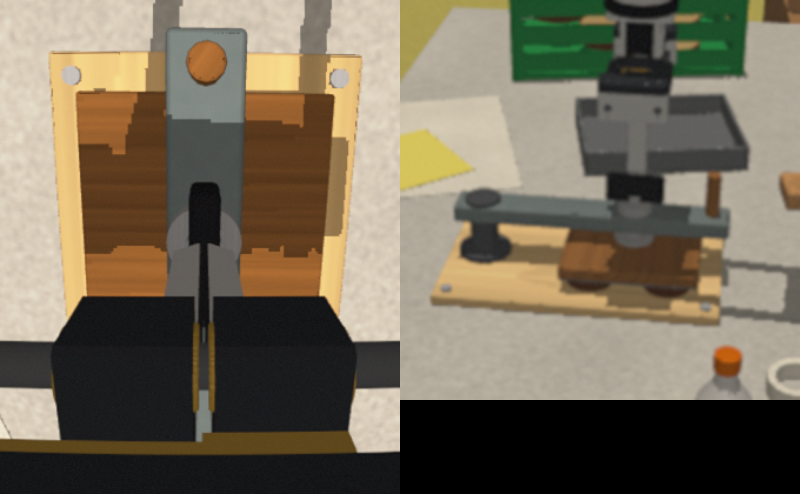

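```bash
python3 - <<'E'
from h import *
o=robot.get_obs(); c=robot.get_calibration('side'); w=robot.get_calibration('wrist')
for n,X in (('tcp',o['tool_pos']),('knobtop',[.536,.006,.12]),('knob bottom',[.536,.006,.09]),('handle top',[.452,.006,.128])):
    p=np.array(proj(c,X)); q=np.array(proj(w,X)); print(n,(p-[200,130])*2,(q-[150,60])*np.array([400/340,494/420]))
E
```

```text
tcp [234.7678119  194.98390692] [201.44330188 245.16836501]
knobtop [235.06162189 176.03660858] [201.81892899 262.72034009]
knob bottom [234.47560009 200.27014632] [202.0733575  241.35058239]
handle top [313.14588635 174.0425705 ] [201.58875508  62.40697117]
```

```bash
python3 - <<'E'
import cv2,numpy as np
w=cv2.imread('pics/w3.png')[190:330,270:370]; s=cv2.imread('pics/s3.png')[170:250,280:370]
f=lambda i:np.clip(cv2.resize(i,(400,560),interpolation=2).astype(float)*1.8+20,0,255).astype(np.uint8)
s=np.clip(cv2.resize(s,(400,356),interpolation=2).astype(float)*1.8+20,0,255).astype(np.uint8)
cv2.imwrite('pics/m4.png',np.hstack([f(w),cv2.copyMakeBorder(s,0,204,0,0,0)]))
E
```

```text
(no output)
```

View pics/m4.png

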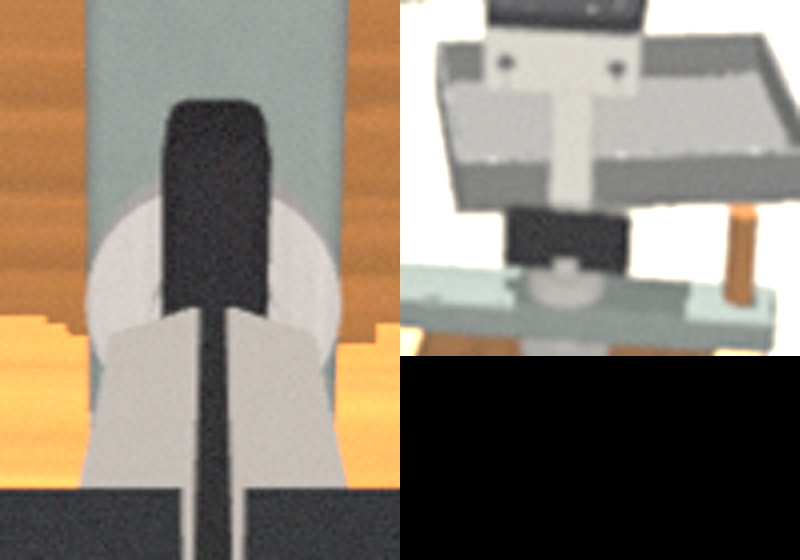

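The zoom shows the fingers shut through the bar: the bar's width hides the finger in the side view and there is no grip force. I'll open and try closing again.

Emit:
move_arm:
  motion: [0,0,0,0,0,0,0.4,0,0,0,0,0,0,0.4,0,0,0,0,0,0,0.4,0,0,0,0,0,0,0.4,0,0,0,0,0,0,0.4,0,0,0,0,0,0,0.4]

```text
time: 5.22
tool_pos: [0.5359, 0.0057, 0.0965]
ee_rot: [3.142, 0.0, -3.141]
wrist_force: [0.0, 0.4, 0.9]
width: 0.0363
finger_force: 0.0
```

Emit:
move_arm:
  motion: [0,0,0,0,0,0.03,0.18,0,0,0,0,0,0,0.18,0,0,0,0,0,0,0.18,0,0,0,0,0,0,0.14,0,0,0,0,0,0,0.14,0,0,0,0,0,0,0.12]

```text
time: 5.72
tool_pos: [0.5359, 0.0057, 0.0935]
ee_rot: [3.142, 0.0, -3.141]
wrist_force: [-0.9, 0.0, -0.7]
width: 0.0117
finger_force: 0.0
```

Emit:
move_arm:
  motion: [0,0,0,0,0,0,0.1]

```text
time: 5.8
tool_pos: [0.5359, 0.0057, 0.0936]
ee_rot: [3.142, 0.0, -3.141]
wrist_force: [0.9, 0.2, -0.2]
width: 0.0101
finger_force: 0.0
```

Emit:
move_arm:
  motion: [0,0,0,0,0,0,0]

```text
time: 5.88
tool_pos: [0.5359, 0.0057, 0.0935]
ee_rot: [3.142, 0.0, -3.141]
wrist_force: [0.2, -0.2, 0.7]
width: 0.0059
finger_force: 0.0
```

Emit:
move_arm:
  motion: [0,0,0,0,0,0,0]

```text
time: 5.97
tool_pos: [0.5359, 0.0057, 0.0935]
ee_rot: [3.142, 0.0, -3.141]
wrist_force: [-0.4, -0.1, 0.4]
width: 0.0011
finger_force: 0.0
```

Emit:
move_arm:
  motion: [0,0,-0.05,0,0,0,0,0,0,-0.05,0,0,0,0,0,0,-0.05,0,0,0,0,0,0,-0.05,0,0,0,0,0,0,0,0,0,0,0]

```text
time: 6.38
tool_pos: [0.5359, 0.0057, 0.0935]
ee_rot: [3.142, 0.0, -2.983]
wrist_force: [0.5, -0.7, -0.3]
width: 0.0001
finger_force: 0.0
```

```bash
python3 - <<'E'
from h import *
st()
w,_=snap('wrist','w5'); s,_=snap('side','s5')
w=w[190:330,270:370];s=s[170:250,280:370]
f=lambda i,h:np.clip(cv2.resize(i,(400,h),interpolation=2).astype(float)*1.8+20,0,255).astype(np.uint8)
cv2.imwrite('pics/m5.png',np.hstack([f(w,560),cv2.copyMakeBorder(f(s,356),0,204,0,0,0)])[:,:,::-1])
E
```

```text
time 6.3833
tool_pos [0.5359 0.0057 0.0935]
ee_rot [ 3.1415e+00  1.0000e-04 -2.9834e+00]
wrist_force [ 0.5499 -0.6903 -0.2825]
wrist_torque [ 0.0641 -0.0057  0.0434]
width 0.0001
finger_force 0.0
joint_positions [-9.5300e-02  8.8200e-02  1.5391e+00  1.0000e-04  1.5143e+00 -1.8243e+00]
```

View pics/m5.png

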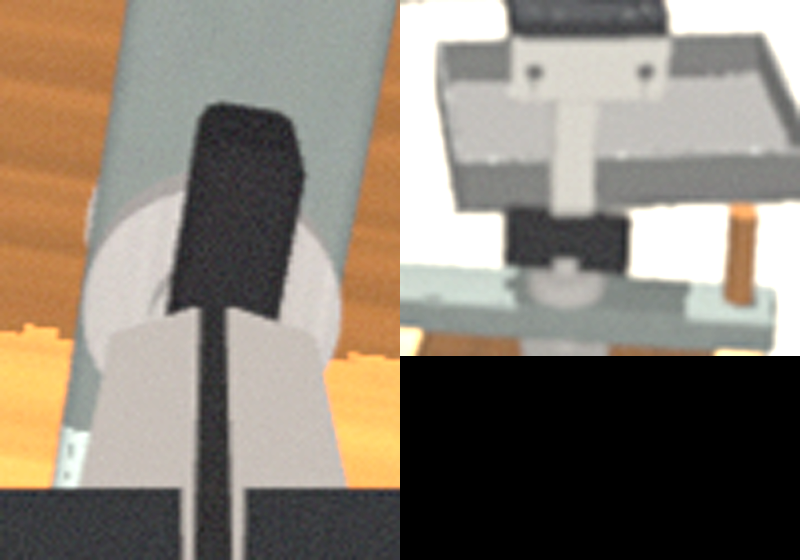

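Emit:
move_arm:
  motion: [0,0,0.1,0,0,0,0,0,0,0.1,0,0,0,0,0,0,0,0,0,0.02,0,0,0,0,0,0,0.02,0,0,0,0,0,0,0,0]

```text
time: 6.9
tool_pos: [0.5365, 0.0057, 0.0931]
ee_rot: [-3.141, 0.003, -3.14]
wrist_force: [-4.5, 1.0, 11.8]
width: 0.0005
finger_force: 6.2
```

Emit:
move_arm:
  motion: [0,0,0,0,0,0.02,0,0,0,0,0,0,0,0]

```text
time: 7.07
tool_pos: [0.5367, 0.0056, 0.0929]
ee_rot: [-3.141, 0.004, -3.14]
wrist_force: [-6.4, 0.4, 18.8]
width: 0.0004
finger_force: 9.2
```

The tips met the hub at z≈0.093, so contact there works, but the bar itself offered none. I'll back off and test it by pushing the near end of the bar gently sideways, in the anticlockwise sense.

Emit:
move_arm:
  motion: [0,0,0,0,0,-0.25,0,0,0,0,0,0,-0.25,0,0,0,0,0.1,0.2,0,0,0,0,0,0.1,0.15,0,0,0,0,0,0,0,0.2,0,0,0,0,0,0,0.18,0,0,0,0,0,0,0,0,0,0,0,0,-0.06,0,0,0,0,0,0,-0.06,0,0,0,0,0,0,0,0,0]

```text
time: 7.9
tool_pos: [0.5168, 0.0272, 0.1008]
ee_rot: [-3.141, 0.002, 3.141]
wrist_force: [0.4, -1.0, 1.1]
width: 0.0004
finger_force: 0.0
```

Emit:
move_arm:
  motion: [0,0,0,0,-0.04,0,0,0,0,0,0,0,0,0]

```text
time: 8.07
tool_pos: [0.5166, 0.0237, 0.1005]
ee_rot: [-3.141, 0.002, 3.141]
wrist_force: [0.1, 0.6, 0.2]
width: 0.0004
finger_force: 0.0
```

Emit:
move_arm:
  motion: [0,0,0,0,-0.04,0,0,0,0,0,0,0,0,0]

```text
time: 8.23
tool_pos: [0.5161, 0.02, 0.0998]
ee_rot: [-3.141, 0.001, 3.142]
wrist_force: [-0.3, 0.1, -0.7]
width: 0.0004
finger_force: 0.0
```

Emit:
move_arm:
  motion: [0,0,0,0,-0.03,0,0,0,0,0,0,0,0,0]

```text
time: 8.4
tool_pos: [0.5159, 0.0173, 0.0995]
ee_rot: [-3.141, 0.0, -3.141]
wrist_force: [0.2, 0.2, 0.7]
width: 0.0003
finger_force: 0.0
```

Emit:
move_arm:
  motion: [0,0,0,0,-0.03,0,0,0,0,0,0,0,0,0]

```text
time: 8.57
tool_pos: [0.5158, 0.0143, 0.0994]
ee_rot: [-3.141, -0.0, -3.141]
wrist_force: [0.2, -0.3, 0.6]
width: 0.0006
finger_force: 0.0
```

Emit:
move_arm:
  motion: [0,0,0,0,-0.03,0,0,0,0,0,0,0,0,0]

```text
time: 8.73
tool_pos: [0.5159, 0.0113, 0.0994]
ee_rot: [-3.141, -0.0, -3.141]
wrist_force: [-0.5, 0.2, -0.8]
width: 0.0006
finger_force: 0.0
```

```bash
python3 - <<'E'
from h import *
st()
w,_=snap('wrist','w6'); s,_=snap('side','s6')
w=w[190:330,270:370];s=s[170:250,280:370]
f=lambda i,h:np.clip(cv2.resize(i,(400,h),interpolation=2).astype(float)*1.8+20,0,255).astype(np.uint8)
cv2.imwrite('pics/m6.png',np.hstack([f(w,560),cv2.copyMakeBorder(f(s,356),0,204,0,0,0)])[:,:,::-1])
E
```

```text
time 8.7333
tool_pos [0.5159 0.0113 0.0994]
ee_rot [-3.1414 -0.     -3.1414]
wrist_force [-0.4767  0.1501 -0.8417]
wrist_torque [-0.026   0.0296  0.003 ]
width 0.0006
finger_force 0.0
joint_positions [-8.7900e-02  4.0900e-02  1.5770e+00 -2.0000e-04  1.5236e+00 -1.6589e+00]
```

View pics/m6.png

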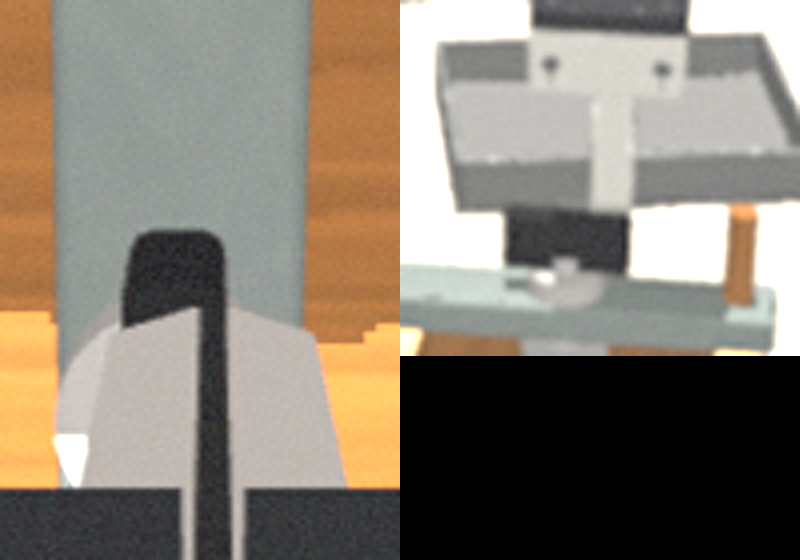

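In the side view the finger stops at the top of the bar, although by its reported pose the tip should be about 23 mm lower. The contact at a reported 0.0935 also fits the bar's top at 0.120. It looks as if the tool is about 26 mm higher than reported, so I'll check this against the wrist pictures, using known sizes.

```bash
python3 - <<'E'
from h import *
import json
# wrist calib now; emulate earlier poses by shifting camera centre with TCP
o=robot.get_obs(); c=robot.get_calibration('wrist'); R=np.array(c['R']); C=-R.T@np.array(c['t']); tcp=np.array(o['tool_pos']); print('C-tcp',C-tcp)
def cal(tp): d=dict(c); d['t']=-R@(C-tcp+np.array(tp)); return d
for f,tp in (('w1',[.4957,.0196,.2377]),('w2',[.5363,.0093,.18])):
    d=cal(tp); im=cv2.imread('pics/'+f+'.png'); hsv=cv2.cvtColor(im,cv2.COLOR_BGR2HSV)
    g=cv2.cvtColor(im,cv2.COLOR_BGR2GRAY)
    # plate width along a row (brown), and arm width
    for v in ((200,215) if f=='w1' else (170,185)):
        print(f,v,g[v,225:425:4].tolist())
    for b in (0,.0265):
        P=lambda u,v,z:onz(d,u,v,z-b).round(4)
        if f=='w1': print(b,'bar',P(302,283,.12),P(316,283,.12),'far',P(308,301,.12),'handle',P(308,172,.128),'armtip edges',P(292,200,.078),P(329,200,.078),'board corners',P(226,155,.012),P(398,155,.012))
        else: print(b,'bar',P(310,260,.12),P(327,260,.12),'far',P(318,282,.12),'handle',P(319,121,.128),'arm',P(296.5,170,.078),P(344,170,.078),'board corners',P(218,113,.012),P(424,114,.012))
t=robot.get_calibration('top')
for n,u,v in (('L',271,305),('R',364,306)): print('top board corner',n,onz(t,u,v,.012).round(4))
E
```

```text
C-tcp [-0.07051351  0.00115238  0.20712992]
w1 200 [167, 174, 170, 167, 159, 90, 92, 50, 52, 53, 54, 53, 55, 54, 53, 51, 51, 64, 61, 64, 63, 64, 63, 66, 63, 64, 55, 49, 49, 50, 53, 52, 52, 50, 53, 52, 54, 54, 50, 100, 105, 99, 101, 92, 101, 98, 170, 171, 170, 176]
w1 215 [177, 174, 174, 166, 175, 95, 97, 57, 55, 56, 57, 54, 54, 55, 57, 53, 53, 63, 63, 59, 65, 62, 62, 62, 65, 62, 54, 53, 52, 55, 55, 51, 54, 53, 53, 54, 54, 56, 55, 106, 104, 100, 98, 101, 100, 154, 171, 173, 169, 181]
0 bar [0.5498 0.0013 0.12  ] [0.5498 0.0142 0.12  ] far [0.5677 0.0066 0.12  ] handle [0.4484 0.0081 0.128 ] armtip edges [ 0.4793 -0.0099  0.078 ] [0.4793 0.0265 0.078 ] board corners [ 0.4375 -0.0894  0.012 ] [0.4376 0.1053 0.012 ]
0.0265 bar [ 5.60e-01 -3.00e-04  9.35e-02] [0.56   0.0136 0.0935] far [0.5793 0.0055 0.0935] handle [0.4503 0.007  0.1015] armtip edges [ 0.4832 -0.0121  0.0515] [0.4832 0.0269 0.0515] board corners [ 0.4382 -0.0961 -0.0145] [ 0.4384  0.1105 -0.0145]
w2 170 [180, 172, 171, 175, 54, 54, 52, 54, 53, 52, 70, 66, 67, 52, 51, 51, 51, 51, 61, 66, 67, 66, 64, 66, 65, 69, 64, 67, 66,
[... 163 characters left out ...]
7, 54, 56, 64, 65, 66, 63, 65, 66, 67, 67, 65, 65, 66, 63, 55, 54, 57, 56, 53, 53, 55, 53, 53, 57, 58, 53, 53, 56, 66, 108, 104, 103, 101, 181]
0 bar [0.5501 0.0007 0.12  ] [0.5501 0.0133 0.12  ] far [0.5675 0.0066 0.12  ] handle [0.4512 0.0077 0.128 ] arm [ 0.4868 -0.0112  0.078 ] [0.4868 0.0274 0.078 ] board corners [ 0.4366 -0.0906  0.012 ] [0.4376 0.1073 0.012 ]
0.0265 bar [ 5.584e-01 -3.000e-04  9.350e-02] [0.5584 0.0136 0.0935] far [0.5776 0.0062 0.0935] handle [0.4497 0.0074 0.1015] arm [ 0.4886 -0.0131  0.0515] [0.4886 0.0288 0.0515] board corners [ 0.4346 -0.0978 -0.0145] [ 0.4356  0.1141 -0.0145]
top board corner L [0.4361 0.1023 0.012 ]
top board corner R [ 0.4369 -0.096   0.012 ]
```

```bash
python3 - <<'E'
from h import *
from scipy.spatial.transform import Rotation as Ro
print('tcp_to_grasp',robot.tcp_to_grasp,[a for a in dir(robot) if a[0]!='_'])
c=robot.get_calibration('side'); t=robot.get_calibration('top')
R=Ro.from_euler('xyz',[-3.1397,-.0002,2.8358]).as_matrix(); p=np.array([.1654,.524,.1775])
for s in (-1,1):
    for z in (0,-.026): print(s,z,'side',np.round(proj(c,p+R@[0,s*.047,z]),1),np.round(proj(c,p+R@[0,s*.0595,z]),1))
im=cv2.imread('pics/side0.png')[280:420,540:640]
cv2.imwrite('pics/m7.png',np.clip(cv2.resize(im,None,fx=4,fy=4,interpolation=2)*1.3,0,255))
E
```

```text
tcp_to_grasp -0.0188 ['IKError', 'close_job', 'get_calibration', 'get_obs', 'snapshot', 'tcp_to_grasp']
-1 0 side [570.7 358.9] [570.8 353.2]
-1 -0.026 side [575.8 344.3] [575.8 338.7]
1 0 side [569.5 407.3] [569.3 414.6]
1 -0.026 side [575.4 392.2] [575.3 399.4][ WARN:0@0.052] global loadsave.cpp:1063 imwrite_ Unsupported depth image for selected encoder is fallbacked to CV_8U.
```

View pics/m7.png

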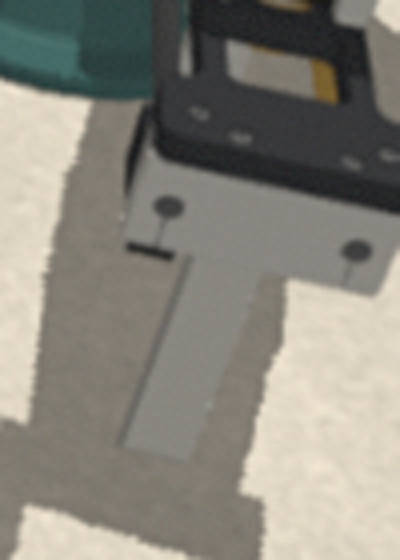

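In the enlarged start picture the near fingertip ends at side pixel (579,392). The reported TCP would put it at rows 407–415, and 26 mm shorter puts it near 392. Three cues agree (this picture, the side view at the bar, the bar-top contact): the real tips are about 26 mm behind the reported TCP. I'll correct for that, open, go 30 mm lower and grip.

Emit:
move_arm:
  motion: [0,0,0,-0.1,-0.03,-0.05,1,0,0,0,-0.1,-0.03,0,1,0,0,0,0,0,0,1,0,0,0,0,0,0,1,0,0,0,0,0,0,1,0,0,0,0,0,0,0.6,0,0,0,0,0,0.12,0.6,0,0,0,0,0,0.12,0.6,0,0,0,0,0,0.11,0.6,0,0,0,0,0,0,0.6]

```text
time: 9.67
tool_pos: [0.533, 0.006, 0.0652]
ee_rot: [3.141, -0.007, -3.141]
wrist_force: [-0.9, -0.0, -0.6]
width: 0.0559
finger_force: 0.0
```

Emit:
move_arm:
  motion: [0,0,0,0,0,0,0,0,0,0,0,0,0,0,0,0,0,0,0,0,0,0,0,0,0,0,0,0,0,0,0,0,0,0,0,0,0,0,0,0,0,0,0,0,0,0,0,0,0,0,0,0,0,0,0,0,0,0,0,0,0,0,0]

```text
time: 10.42
tool_pos: [0.5361, 0.0058, 0.0698]
ee_rot: [3.141, 0.001, -3.141]
wrist_force: [-0.4, 1.7, 1.2]
width: 0.0138
finger_force: 30.0
```

The bar is gripped (13.8 mm, 30 N). Next is the gentle anticlockwise try, in small steps while I read the torque.

Emit:
move_arm:
  motion: [0,0,-0.05,0,0,0,0,0,0,-0.05,0,0,0,0,0,0,0,0,0,0,0]

```text
time: 10.67
tool_pos: [0.5361, 0.0057, 0.0698]
ee_rot: [3.142, 0.001, -3.062]
wrist_force: [-1.0, 0.5, 0.8]
width: 0.0136
finger_force: 30.0
```

```bash
python3 -c "
from h import *
st()" | grep -E 'torque|rot|pos'
```

```text
tool_pos [0.5361 0.0057 0.0698]
ee_rot [ 3.1415e+00  6.0000e-04 -3.0622e+00]
wrist_torque [ 0.0238  0.078  -0.1758]
joint_positions [-9.5200e-02  1.0300e-01  1.5713e+00  2.0000e-04  1.4667e+00 -1.7455e+00]
```

Emit:
move_arm:
  motion: [0,0,-0.05,0,0,0,0,0,0,-0.05,0,0,0,0,0,0,0,0,0,0,0]

```text
time: 10.92
tool_pos: [0.5361, 0.0056, 0.0698]
ee_rot: [-3.141, 0.001, -2.985]
wrist_force: [0.3, -0.2, 1.7]
width: 0.0137
finger_force: 30.0
```

```bash
python3 -c "
from h import *
st()" | grep -E 'torque|rot|pos'
```

```text
tool_pos [0.5361 0.0056 0.0698]
ee_rot [-3.1415e+00  6.0000e-04 -2.9848e+00]
wrist_torque [ 0.0241 -0.0184 -0.1758]
joint_positions [-0.0953  0.103   1.5714  0.      1.4667 -1.823 ]
```

Emit:
move_arm:
  motion: [0,0,-0.06,0,0,0,0,0,0,-0.06,0,0,0,0,0,0,0,0,0,0,0]

```text
time: 11.17
tool_pos: [0.5361, 0.0055, 0.0698]
ee_rot: [-3.141, 0.001, -2.891]
wrist_force: [0.7, -0.6, 1.0]
width: 0.0139
finger_force: 30.0
```

```bash
python3 -c "
from h import *
st()
im,c=snap('side','s8')
a=cv2.imread('pics/s6.png')[170:250,280:370];b=im[170:250,280:370,::-1]
f=lambda i,h:np.clip(cv2.resize(i,(400,h),interpolation=2).astype(float)*1.8+20,0,255).astype(np.uint8)
cv2.imwrite('pics/m8.png',np.hstack([f(a,356),f(b,356)]))
" | grep -E 'torque|rot|pos'
```

```text
tool_pos [0.5361 0.0055 0.0698]
ee_rot [-3.1412e+00  6.0000e-04 -2.8912e+00]
wrist_torque [-0.0037 -0.0152 -0.313 ]
joint_positions [-9.5400e-02  1.0300e-01  1.5713e+00 -2.0000e-04  1.4666e+00 -1.9166e+00]
```

View pics/m8.png

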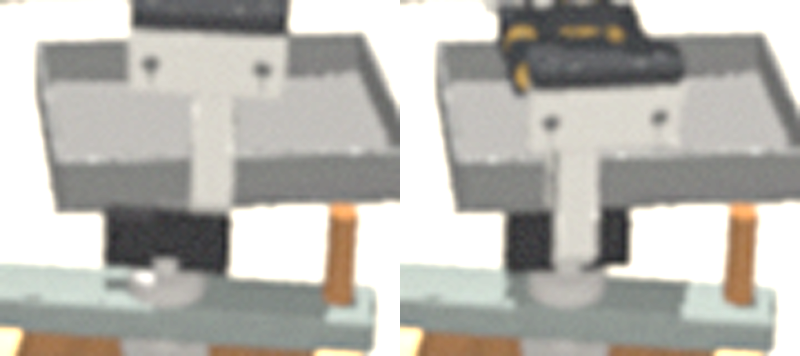

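The side view now shows the finger over the black bar. Torque grows with angle (0.31 N m at 0.25 rad), so the knob is winding up and the thread is left-handed. After a slight extra touch I let it back and unscrew clockwise.

Emit:
move_arm:
  motion: [0,0,-0.03,0,0,0,0,0,0,0,0,0,0,0,0,0,0.1,0,0,0,0,0,0,0.1,0,0,0,0,0,0,0.1,0,0,0,0,0,0,0.05,0,0,0,0,0,0,0,0,0,0,0]

```text
time: 11.8
tool_pos: [0.5361, 0.0058, 0.0698]
ee_rot: [3.141, 0.001, 3.141]
wrist_force: [0.2, 0.2, 2.4]
width: 0.014
finger_force: 30.0
```

Emit:
move_arm:
  motion: [0,0,0.1,0,0,0,0,0,0,0.1,0,0,0,0,0,0,0.1,0,0,0,0,0,0,0.1,0,0,0,0,0,0,0.1,0,0,0,0,0,0,0,0,0,0,0]

```text
time: 12.3
tool_pos: [0.5362, 0.0063, 0.0698]
ee_rot: [3.14, 0.0, 2.75]
wrist_force: [0.7, 1.5, 2.5]
width: 0.0137
finger_force: 30.0
```

```bash
python3 -c "
from h import *
st()"
```

```text
time 12.3
tool_pos [0.5362 0.0063 0.0698]
ee_rot [3.1403e+00 4.0000e-04 2.7495e+00]
wrist_force [0.7071 1.457  2.4909]
wrist_torque [ 0.2696 -0.0733 -0.0744]
width 0.0137
finger_force 29.9825
joint_positions [-9.4800e-02  1.0300e-01  1.5714e+00  1.1000e-03  1.4665e+00 -1.2736e+00]
```

Emit:
move_arm:
  motion: [0,0,0.15,0,0,0,0,0,0,0.15,0,0,0,0,0,0,0.15,0,0,0,0,0,0,0.15,0,0,0,0,0,0,0.15,0,0,0,0,0,0,0.15,0,0,0,0,0,0,0.15,0,0,0,0,0,0,0.15,0,0,0,0,0,0,0.15,0,0,0,0,0,0,0.15,0,0,0,0,0,0,0.15,0,0,0,0,0,0,0,0,0,0,0]

```text
time: 13.3
tool_pos: [0.5374, 0.0063, 0.0697]
ee_rot: [3.138, -0.001, 1.455]
wrist_force: [4.1, 2.8, -0.4]
width: 0.0137
finger_force: 29.5
```

Emit:
move_arm:
  motion: [0,0,0.15,0,0,0,0,0,0,0.15,0,0,0,0,0,0,0.15,0,0,0,0,0,0,0.15,0,0,0,0,0,0,0.15,0,0,0,0,0,0,0.15,0,0,0,0,0,0,0.15,0,0,0,0,0,0,0.15,0,0,0,0,0,0,0.15,0,0,0,0,0,0,0.15,0,0,0,0,0,0,0.15,0,0,0,0,0,0,0.2,0,0,0,0]

```text
time: 14.3
tool_pos: [0.5379, 0.0058, 0.0698]
ee_rot: [3.142, -0.005, 0.032]
wrist_force: [5.7, 0.5, 0.3]
width: 0.0142
finger_force: 29.5
```

Emit:
move_arm:
  motion: [0,0,0,0,0,0,0]

```text
time: 14.38
tool_pos: [0.5377, 0.0057, 0.0697]
ee_rot: [-3.142, -0.004, 0.034]
wrist_force: [4.9, 0.8, 0.2]
width: 0.0137
finger_force: 29.9
```

```bash
python3 -c "
from h import *
st()"
```

```text
time 14.3833
tool_pos [0.5377 0.0057 0.0697]
ee_rot [-3.1416 -0.004   0.034 ]
wrist_force [4.916  0.8489 0.1784]
wrist_torque [ 0.1894 -0.776   0.0309]
width 0.0137
finger_force 29.8887
joint_positions [-9.5200e-02  1.0370e-01  1.5706e+00  5.0000e-04  1.4632e+00  1.4416e+00]
```

Emit:
move_arm:
  motion: [0,0,0,0,0,0,0.5,0,0,0,0,0,0,0.5,0,0,0,0,0,0,0.5,0,0,0,0,0,0,0.5,0,0,0,0,0,-0.2,0.5,0,0,0,0,0,-0.2,0.5,0,0,0,0,0,0,0.5,0,0,-0.15,0,0,0,0.5,0,0,-0.15,0,0,0,0.5,0,0,-0.15,0,0,0,0.5,0,0,-0.15,0,0,0,0.5,0,0,-0.15,0,0,0,0.5]

```text
time: 15.38
tool_pos: [0.5352, 0.0056, 0.1081]
ee_rot: [-3.14, 0.001, 0.628]
wrist_force: [-0.7, 1.1, 1.2]
width: 0.047
finger_force: 0.0
```

Emit:
move_arm:
  motion: [0,0,-0.15,0,0,0,0.5,0,0,-0.15,0,0,0,0.5,0,0,-0.15,0,0,0,0.5,0,0,-0.15,0,0,0,0.5,0,0,-0.15,0,0,0,0.5,0,0,-0.15,0,0,0,0.5,0,0,-0.15,0,0,0,0.5,0,0,-0.15,0,0,0,0.5,0,0,-0.15,0,0,0,0.5,0,0,-0.15,0,0,0,0.5,0,0,-0.15,0,0,0,0.5,0,0,-0.15,0,0,0,0.5]

```text
time: 16.38
tool_pos: [0.5351, 0.0057, 0.1081]
ee_rot: [-3.14, -0.001, 2.042]
wrist_force: [0.0, 0.1, -0.1]
width: 0.047
finger_force: 0.0
```

Emit:
move_arm:
  motion: [0,0,-0.15,0,0,0,0.5,0,0,-0.15,0,0,0,0.5,0,0,-0.15,0,0,0,0.5,0,0,-0.15,0,0,0,0.5,0,0,-0.15,0,0,0,0.5,0,0,-0.15,0,0,0,0.5,0,0,-0.15,0,0,0,0.5,0,0,-0.15,0,0,0,0.5,0,0,-0.15,0,0,0,0.5,0,0,-0.1,0,0,0,0.5,0,0,0,0,0,0,0.5]

```text
time: 17.3
tool_pos: [0.5352, 0.0056, 0.1082]
ee_rot: [3.141, -0.002, -3.107]
wrist_force: [-0.5, -0.6, -0.1]
width: 0.0468
finger_force: 0.0
```

```bash
python3 - <<'E'
from h import *
st(); im,c=snap('wrist','w9'); knobpx(im,c,(270,170,360,330))
E
```

```text
time 17.3
tool_pos [0.5352 0.0056 0.1082]
ee_rot [ 3.1415e+00 -1.7000e-03 -3.1073e+00]
wrist_force [-0.5309 -0.5867 -0.0754]
wrist_torque [ 0.0947  0.0398 -0.0047]
width 0.0468
finger_force 0.0
joint_positions [-9.5400e-02  8.0300e-02  1.5178e+00 -1.0000e-04  1.5453e+00 -1.7005e+00]
knob px [ 310  213   26  116 2774]
289 312 335 [0.5432 0.0076 0.12  ]
304 312 334 [0.5522 0.0076 0.12  ]
321 312 334 [0.5626 0.008  0.12  ]
far [0.5677 0.0078 0.12  ]
```

Emit:
move_arm:
  motion: [0,0,0,-0.01,0.01,0.15,0.5,0,0,0,0,0,0.15,0.5,0,0,0,0,0,0.08,0.5,0,0,0,0,0,0,0,0,0,0,0,0,0,0,0,0,0,0,0,0,0,0,0,0,0,0,0,0,0,0,0,0,0,0,0,0,0,0,0,0,0,0,0,0,0,0,0,0,0,0,0,0,0,0,0,0]

```text
time: 18.27
tool_pos: [0.5375, 0.0063, 0.0724]
ee_rot: [-3.141, 0.002, -3.109]
wrist_force: [-0.9, -1.3, 3.2]
width: 0.0137
finger_force: 30.0
```

Emit:
move_arm:
  motion: [0,0,0.1,0,0,0,0,0,0,0.15,0,0,0,0,0,0,0.15,0,0,0,0,0,0,0.15,0,0,0,0,0,0,0.15,0,0,0,0,0,0,0.15,0,0,0,0,0,0,0.15,0,0,0,0,0,0,0.15,0,0,0,0,0,0,0.15,0,0,0,0,0,0,0.15,0,0,0,0,0,0,0.15,0,0,0,0]

```text
time: 19.18
tool_pos: [0.5375, 0.0063, 0.0724]
ee_rot: [3.14, 0.001, 1.912]
wrist_force: [-0.0, -0.7, 2.8]
width: 0.0139
finger_force: 30.0
```

Emit:
move_arm:
  motion: [0,0,0.15,0,0,0,0,0,0,0.15,0,0,0,0,0,0,0.15,0,0,0,0,0,0,0.15,0,0,0,0,0,0,0.15,0,0,0,0,0,0,0.15,0,0,0,0,0,0,0.15,0,0,0,0,0,0,0.15,0,0,0,0,0,0,0.15,0,0,0,0,0,0,0.15,0,0,0,0,0,0,0.15,0,0,0,0,0,0,0.15,0,0,0,0]

```text
time: 20.18
tool_pos: [0.5374, 0.0062, 0.0724]
ee_rot: [3.14, -0.001, 0.498]
wrist_force: [-0.2, -1.0, 3.1]
width: 0.0135
finger_force: 30.0
```

Emit:
move_arm:
  motion: [0,0,0.15,0,0,0,0,0,0,0.15,0,0,0,0,0,0,0.15,0,0,0,0,0,0,0.15,0,0,0,0,0,0,0,0,0,0,0,0,0,0,0,0,0,0]

```text
time: 20.68
tool_pos: [0.5374, 0.0063, 0.0724]
ee_rot: [3.141, -0.002, 0.035]
wrist_force: [-0.5, -2.5, 4.5]
width: 0.0136
finger_force: 30.0
```

```bash
python3 - <<'E'
from h import *
st()
E
```

```text
time 20.6833
tool_pos [0.5374 0.0063 0.0724]
ee_rot [ 3.1407e+00 -1.6000e-03  3.5200e-02]
wrist_force [-0.5453 -2.4909  4.4762]
wrist_torque [-0.4539  0.2487 -0.0631]
width 0.0136
finger_force 30.0006
joint_positions [-9.3400e-02  1.0330e-01  1.5656e+00 -7.0000e-04  1.4711e+00  1.4423e+00]
```

The screw has been turned about 6.25 rad freely. Next I release, rise, turn back and go over the handle.

Emit:
move_arm:
  motion: [0,0,0,0,0,0,0.6,0,0,0,0,0,0,0.6,0,0,0,0,0,0,0.6,0,0,0,0,0,0,0.6,0,0,0,0,0,-0.25,0.6,0,0,0,0,0,-0.25,0.6,0,0,0,0,0,-0.1,0.6,0,0,-0.15,0,0,0,0.6,0,0,-0.15,0,0,0,0.6,0,0,-0.15,0,0,0,0.6,0,0,-0.15,0,0,0,0.6,0,0,-0.15,0,0,0,0.6]

```text
time: 21.68
tool_pos: [0.5366, 0.0069, 0.1307]
ee_rot: [-3.141, 0.0, 0.628]
wrist_force: [0.1, -0.0, 1.3]
width: 0.0563
finger_force: 0.0
```

Emit:
move_arm:
  motion: [0,0,-0.15,0,0,0,0.6,0,0,-0.15,0,0,0,0.6,0,0,-0.15,0,0,0,0.6,0,0,-0.15,0,0,0,0.6,0,0,-0.15,0,0,0,0.6,0,0,-0.15,0,0,0,0.6,0,0,-0.15,0,0,0,0.6,0,0,-0.15,0,0,0,0.6,0,0,-0.15,0,0,0,0.6,0,0,-0.15,0,0,0,0.6,0,0,-0.15,0,0,0,0.6,0,0,-0.15,0,0,0,0.6]

```text
time: 22.68
tool_pos: [0.5366, 0.0069, 0.1307]
ee_rot: [-3.141, -0.001, 2.042]
wrist_force: [-0.8, -0.4, 0.1]
width: 0.0565
finger_force: 0.0
```

Emit:
move_arm:
  motion: [0,0,-0.15,0,0,0,0.6,0,0,-0.15,0,0,0,0.6,0,0,-0.15,0,0,0,0.6,0,0,-0.15,0,0,0,0.6,0,0,-0.15,0,0,0,0.6,0,0,-0.15,0,0,0,0.6,0,0,-0.15,0,0,0,0.6,0,0,-0.15,0,0,0,0.6,0,0,-0.15,0,0,0,0.6,0,0,-0.06,0.43,0,0,0.6,0,0,0,0.42,0,0,0.6,0,0,0,0,0,0,0.6]

```text
time: 23.68
tool_pos: [0.4455, 0.0095, 0.1279]
ee_rot: [3.14, -0.01, -3.14]
wrist_force: [0.5, 1.2, -0.4]
width: 0.0563
finger_force: 0.0
```

Emit:
move_arm:
  motion: [0,0,0,0,0,0,0.6,0,0,0,0,0,0,0.6]

```text
time: 23.85
tool_pos: [0.4542, 0.0086, 0.1318]
ee_rot: [3.142, 0.002, -3.14]
wrist_force: [0.7, 0.0, 0.2]
width: 0.0563
finger_force: 0.0
```

```bash
python3 - <<'E'
from h import *
st(); im,c=snap('wrist','w10')
hsv=cv2.cvtColor(im,cv2.COLOR_RGB2HSV); m=((hsv[:,:,1]>110)&(hsv[:,:,0]<20)).astype(np.uint8)
p=proj(c,[.452,.006,.128]); print(p)
u,v=map(int,p); mm=np.zeros_like(m); mm[v-30:v+30,u-25:u+25]=m[v-30:v+30,u-25:u+25]
ys,xs=np.where(mm); print(xs.min(),xs.max(),ys.min(),ys.max())
print('far edge',onz(c,xs.mean()+.5,ys.max()+1,.128),'left/right',onz(c,xs.min(),ys.mean(),.128),onz(c,xs.max()+1,ys.mean(),.128))
t=robot.get_calibration('top'); print('hinge',onz(t,320.9,174.3,.082))
E
```

```text
time 23.85
tool_pos [0.4542 0.0086 0.1318]
ee_rot [ 3.1415e+00  1.8000e-03 -3.1403e+00]
wrist_force [0.6843 0.004  0.1645]
wrist_torque [ 0.0547  0.0463 -0.027 ]
width 0.0563
finger_force 0.0
joint_positions [-1.0620e-01 -1.1600e-01  1.6638e+00  2.0000e-04  1.5920e+00 -1.6782e+00]
(np.float64(316.780194726999), np.float64(262.8556844055737))
291 333 232 291
far edge [0.4703845  0.00591377 0.128     ] left/right [ 0.44713888 -0.00907338  0.128     ] [0.44710239 0.01608661 0.128     ]
hinge [7.05411364e-01 4.43806519e-04 8.20000000e-02]
```

Emit:
move_arm:
  motion: [0,0,0,0.02,-0.02,0.15,0.6,0,0,0,0,0,0.15,0.6,0,0,0,0,0,0.15,0.6,0,0,0,0,0,0.15,0.6,0,0,0,0,0,0.11,0.6,0,0,0,0,0,0,0.6,0,0,0,0,0,0,0,0,0,0,0,0,0,0,0,0,0,0,0,0,0,0,0,0,0,0,0,0,0,0,0,0,0,0,0,0,0,0,0,0,0,0]

```text
time: 24.9
tool_pos: [0.4519, 0.0066, 0.061]
ee_rot: [-3.142, 0.001, -3.14]
wrist_force: [-0.5, 0.5, -0.1]
width: 0.0198
finger_force: 0.0
```

Emit:
move_arm:
  motion: [0,0,0,0,0,0,0,0,0,0,0,0,0,0,0,0,0,0,0,0,0,0,0,0,0,0,0,0]

```text
time: 25.23
tool_pos: [0.4518, 0.0068, 0.0609]
ee_rot: [3.141, 0.001, -3.14]
wrist_force: [-0.1, 1.2, 1.5]
width: 0.0153
finger_force: 30.0
```

Emit:
move_arm:
  motion: [0,0,0.05,0,0,0,0,0,0,0,0,0.2,0,0,0,0,0.1,0,0,0,0,0,0,0,0,0.2,0,0,0,0,0.1,0,0,0,0,0,0,0,0,0.2,0,0,0,0,0.1,0,0,0,0,0,0,0,0,0.2,0,0,0,0,0.1,0,0,0,0]

```text
time: 25.98
tool_pos: [0.4633, 0.0878, 0.0606]
ee_rot: [3.14, -0.003, 2.79]
wrist_force: [-2.9, 4.5, 4.6]
width: 0.0156
finger_force: 30.0
```

Emit:
move_arm:
  motion: [0,0,0,0,0,0,0]

```text
time: 26.07
tool_pos: [0.4629, 0.0871, 0.0606]
ee_rot: [3.14, -0.003, 2.79]
wrist_force: [-3.1, 3.5, 4.8]
width: 0.0155
finger_force: 30.0
```

Emit:
move_arm:
  motion: [0,0,0,0,0.2,0,0,0,0,0.1,0,0,0,0,0,0,0,0,0.2,0,0,0,0,0.1,0,0,0,0,0,0,0,0,0.2,0,0,0,0,0.1,0,0,0,0,0,0,0,0,0.2,0,0,0,0,0.1,0,0,0,0,0,0,0,0,0.2,0,0,0,0,0.1,0,0,0,0]

```text
time: 26.9
tool_pos: [0.5123, 0.1749, 0.0603]
ee_rot: [3.14, -0.004, 2.398]
wrist_force: [-3.6, 6.9, 2.5]
width: 0.0155
finger_force: 30.0
```

Emit:
move_arm:
  motion: [0,0,0,0,0.2,0,0,0,0,0.1,0,0,0,0,0,0,0,0,0.2,0,0,0,0,0.1,0,0,0,0,0,0,0,0,0.2,0,0,0,0,0.1,0,0,0,0,0,0,0,0,0.2,0,0,0,0,0.1,0,0,0,0,0,0,0,0,0.2,0,0,0,0,0.1,0,0,0,0]

```text
time: 27.73
tool_pos: [0.5926, 0.2348, 0.06]
ee_rot: [3.139, -0.0, 2.005]
wrist_force: [2.8, 5.2, -0.6]
width: 0.0156
finger_force: 30.0
```

Emit:
move_arm:
  motion: [0,0,0,0,0.2,0,0,0,0,0.1,0,0,0,0,0,0,0,0,0.2,0,0,0,0,0.1,0,0,0,0,0,0,0,0,0.2,0,0,0,0,0.1,0,0,0,0,0,0,0,0,0.2,0,0,0,0,0,0,0,0,0]

```text
time: 28.4
tool_pos: [0.6685, 0.259, 0.0596]
ee_rot: [3.139, -0.001, 1.77]
wrist_force: [1.0, 2.8, -1.3]
width: 0.0153
finger_force: 30.0
```

Emit:
move_arm:
  motion: [0,0,0,0,0,0,0,0,0,0,0,0,0,0]

```text
time: 28.57
tool_pos: [0.6662, 0.2586, 0.0597]
ee_rot: [3.141, -0.001, 1.77]
wrist_force: [2.3, 3.8, -2.2]
width: 0.0156
finger_force: 30.0
```

Emit:
move_arm:
  motion: [0,0,0.05,0,0.09,0,0,0,0,0,0,0,0,0,0,0,0,0,0,0,0.6,0,0,0,0,0,0,0.6,0,0,0,0,0,0,0.6,0,0,0,0,0,0,0.6,0,0,0,0,0,-0.2,0.6,0,0,0,0,0,-0.2,0.6,0,0,0,0,0,-0.3,0.6,0,0,0,0,0,-0.3,0.6,0,0,0,0,0,-0.2,0.6,0,0,0,0,0,0,0.6]

```text
time: 29.57
tool_pos: [0.6773, 0.2606, 0.1883]
ee_rot: [3.13, -0.001, 1.729]
wrist_force: [-0.4, -0.2, 1.4]
width: 0.0561
finger_force: 0.0
```

```bash
python3 - <<'E'
from h import *
st(); snap('top','top11')
E
```

```text
time 29.5667
tool_pos [0.6773 0.2606 0.1883]
ee_rot [ 3.1297e+00 -1.3000e-03  1.7290e+00]
wrist_force [-0.445  -0.1529  1.3602]
wrist_torque [-0.0552  0.0788  0.0037]
width 0.0561
finger_force 0.0
joint_positions [ 2.8940e-01  4.8510e-01  8.5530e-01 -3.0000e-04  1.7892e+00  1.3110e-01]
```

View pics/top11.png

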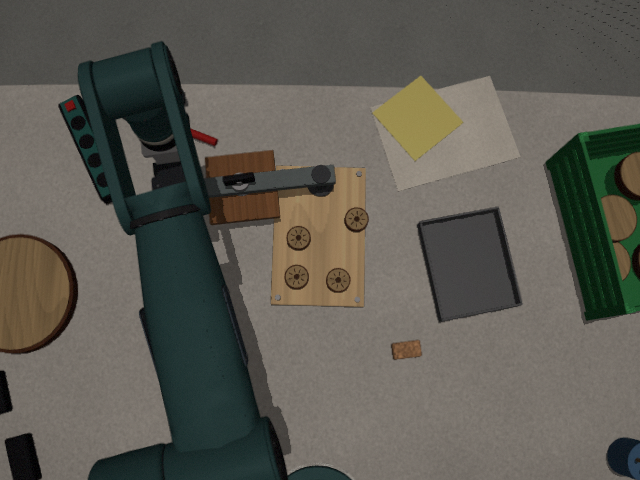

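The top view shows four coasters, near (298,238), (297,277), (338,281) and (357,219), and the arm swung well clear of the board. Next I measure the coasters and the tray.

```bash
cat >> h.py <<'E'
def coasters(im,c,box,z,bright=True):
    x0,y0,x1,y1=box; g=cv2.cvtColor(np.ascontiguousarray(im),cv2.COLOR_RGB2GRAY)[y0:y1,x0:x1]
    G=cv2.resize(g,None,fx=4,fy=4,interpolation=cv2.INTER_CUBIC)
    r=cv2.HoughCircles(G,cv2.HOUGH_GRADIENT,1,60,param1=80,param2=18,minRadius=42,maxRadius=60)
    out=[]
    for u,v,rr in ([] if r is None else r[0]):
        P=onz(c,x0+(u+.5)/4-.5,y0+(v+.5)/4-.5,z); out.append(P); print('coaster px',round(x0+u/4,1),round(y0+v/4,1),'r',round(rr/4,1),'xyz',P.round(4))
    return out
E
python3 - <<'E'
from h import *
im=cv2.imread('pics/top11.png')[:,:,::-1]; c=robot.get_calibration('top')
coasters(im,c,(265,160,372,312),.026)
g=im.max(2); m=np.zeros(g.shape,np.uint8); m[195:335,400:540]=(g[195:335,400:540]<75)
m=cv2.morphologyEx(m,cv2.MORPH_OPEN,np.ones((3,3)))
n,l,s,ce=cv2.connectedComponentsWithStats(m); i=1+s[1:,4].argmax(); k,_=cv2.findContours((l==i).astype(np.uint8),0,1)
h=cv2.convexHull(k[0]); a=cv2.approxPolyDP(h,6,True)[:,0]; print(a.tolist())
P=np.array([onz(c,u+.0,v+.0,.035) for u,v in a]); print(P.round(4).tolist()); print([np.linalg.norm(P[k]-P[k-1]).round(4) for k in range(len(P))],[np.degrees(np.arctan2(*(P[k]-P[k-1])[1::-1])).round(1) for k in range(len(P))],P.mean(0))
E
```

```text
coaster px 337.9 280.4 r 12.5 xyz [ 0.4901 -0.0384  0.026 ]
coaster px 296.4 276.6 r 10.8 xyz [0.4968 0.0498 0.026 ]
coaster px 356.6 219.6 r 12.4 xyz [ 0.6233 -0.0779  0.026 ]
coaster px 298.6 237.9 r 10.8 xyz [0.5809 0.0467 0.026 ]
[[498, 208], [521, 304], [438, 321], [417, 224]]
[[0.6521, -0.3874, 0.035], [0.4427, -0.4293, 0.035], [0.4051, -0.2499, 0.035], [0.6129, -0.2083, 0.035]]
[np.float64(0.1833), np.float64(0.2136), np.float64(0.1834), np.float64(0.2119)] [np.float64(-77.7), np.float64(-168.7), np.float64(101.8), np.float64(11.3)] [ 0.52820214 -0.31871395  0.035     ]
```

```bash
cat >> h.py <<'E'
def go(x,y,z):
    "shift in tool units (at the present yaw) to reported x,y,z"
    o=robot.get_obs(); p=o['tool_pos']; ps=o['ee_rot'][2]; dx,dy=x-p[0],y-p[1]
    print('yaw',round(ps,4),'shift',np.round([10*(np.cos(ps)*dx+np.sin(ps)*dy),10*(np.sin(ps)*dx-np.cos(ps)*dy),10*(p[2]-z)],3))
E
sleep 0
```

Emit:
move_arm:
  motion: [0,0,-0.055,0,0,0,0.75,0,0,0,-0.21,-0.27,0,0.75,0,0,0,-0.21,-0.27,0,0.75,0,0,0,-0.21,-0.27,0,0.75,0,0,0,-0.21,-0.27,0,0.75,0,0,0,-0.21,-0.27,0,0.75,0,0,0,-0.21,-0.27,0.3,0.75,0,0,0,-0.21,-0.27,0.3,0.75,0,0,0,-0.21,-0.27,0.3,0.75,0,0,0,0,0,0.3,0.75,0,0,0,0,0,0,0.75,0,0,0,0,0,0,0.75]

```text
time: 30.62
tool_pos: [0.4997, 0.0588, 0.0649]
ee_rot: [-3.135, -0.002, 1.772]
wrist_force: [-0.4, -0.3, 1.1]
width: 0.0705
finger_force: 0.0
```

```bash
python3 - <<'E'
from h import *
o=robot.get_obs(); print(o['tool_pos'],o['ee_rot']); im,c=snap('wrist','w12')
for X in ([.4968,.0498,.027],[.4901,-.0384,.027],[.5809,.0467,.027]): print('expected px',np.round(proj(c,X),1))
g=cv2.cvtColor(im,cv2.COLOR_RGB2GRAY)
r=cv2.HoughCircles(cv2.medianBlur(g,3),cv2.HOUGH_GRADIENT,1,50,param1=100,param2=25,minRadius=22,maxRadius=55)
for u,v,rr in (r[0] if r is not None else []): print(u,v,rr,onz(c,u,v,.027).round(4))
go(.4968,.0498,-.011)
E
```

```text
[0.49968432 0.05876266 0.06492739] [-3.13485566e+00 -1.61725211e-03  1.77169658e+00]
expected px [317.4 262.2]
expected px [285.5 371. ]
expected px [434.6 289.3]
317.5 259.5 34.9 [0.4965 0.0517 0.027 ]
287.5 362.5 34.3 [ 0.4903 -0.031   0.027 ]
433.5 282.5 38.2 [0.5788 0.0515 0.027 ]
yaw 1.7724 shift [-0.081 -0.07   0.784]
```

Emit:
move_arm:
  motion: [0,0,0,-0.07,-0.05,0.14,0.75,0,0,0,0,0,0.14,0.75,0,0,0,0,0,0.14,0.75,0,0,0,0,0,0.14,0.75,0,0,0,0,0,0.14,0.75,0,0,0,0,0,0.06,0.75,0,0,0,0,0,0,0.75,0,0,0,0,0,0,0,0,0,0,0,0,0,0,0,0,0,0,0,0,0,0,0,0,0,0,0,0,0,0,0,0,0,0,0]

```text
time: 31.67
tool_pos: [0.5002, 0.0512, -0.0066]
ee_rot: [3.139, 0.0, 1.772]
wrist_force: [-0.8, 0.7, 3.1]
width: 0.0509
finger_force: 30.0
```

Emit:
move_arm:
  motion: [0,0,0,0,0,0,0,0,0,0,0,0,0,0]

```text
time: 31.83
tool_pos: [0.5002, 0.0512, -0.0066]
ee_rot: [3.139, 0.0, 1.772]
wrist_force: [0.7, 0.5, 5.9]
width: 0.0507
finger_force: 30.0
```

Emit:
move_arm:
  motion: [0,0,0,0,0,-0.2,0,0,0,0,0,0,-0.2,0,0,0,0,0,0,-0.2,0,0,0,0,0,0,-0.1,0,0,0,0,0,0,0,0]

```text
time: 32.25
tool_pos: [0.5008, 0.051, 0.0645]
ee_rot: [3.137, 0.001, 1.772]
wrist_force: [0.1, -0.2, 0.1]
width: 0.0508
finger_force: 30.0
```

```bash
python3 - <<'E'
from h import *
st(); snap('side','s13'); go(.4904,-.3698,.06)
im=cv2.imread('pics/s13.png'); a=im[170:300,270:400]
cv2.imwrite('pics/m13.png',np.clip(cv2.resize(a,None,fx=4.5,fy=4.5,interpolation=2).astype(float)*1.3+10,0,255).astype(np.uint8))
c=robot.get_calibration('side'); p=robot.get_obs()['tool_pos']
for dz in (0,.0188,.0265): print(dz,(np.array(proj(c,np.array(p)+[0,0,dz]))-[270,170])*4.5)
E
```

```text
time 32.25
tool_pos [0.5008 0.051  0.0645]
ee_rot [3.1367e+00 1.1000e-03 1.7722e+00]
wrist_force [ 0.087  -0.218   0.1141]
wrist_torque [-0.0859  0.0511 -0.013 ]
width 0.0508
finger_force 30.0
joint_positions [-0.0112  0.0311  1.6584  0.      1.447  -0.2126]
yaw 1.7721 shift [-4.104 -0.933  0.027]
0 [279.33301122 370.96748688]
0.0188 [280.71895844 336.95214013]
0.0265 [281.29216241 322.85954309]
```

View pics/m13.png

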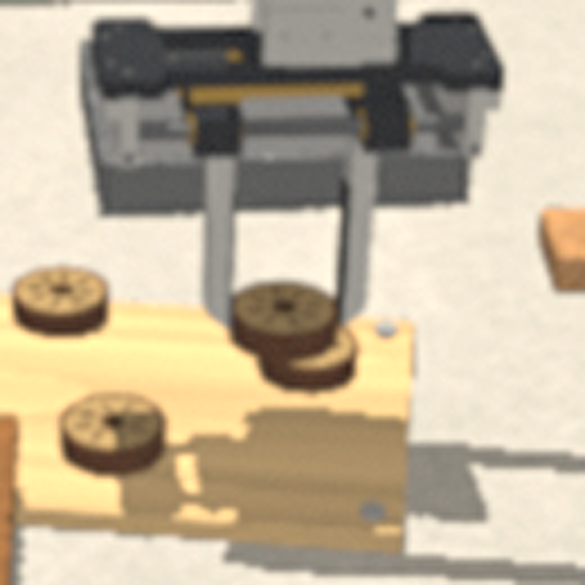

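The side view shows the coaster at (285,320) in the crop, held level at the fingertips. Next I carry it to the tray's far near-robot corner.

Emit:
move_arm:
  motion: [0,0,0,-0.34,-0.08,0,0,0,0,0,-0.34,-0.08,0,0,0,0,0,-0.34,-0.08,0,0,0,0,0,-0.34,-0.08,0,0,0,0,0,-0.34,-0.08,0,0,0,0,0,-0.34,-0.08,0,0,0,0,0,-0.34,-0.08,0,0,0,0,0,-0.34,-0.08,0,0,0,0,0,-0.34,-0.08,0,0,0,0,0,-0.34,-0.08,0,0,0,0,0,-0.34,-0.08,0,0,0,0,0,-0.34,-0.06,0,0]

```text
time: 33.3
tool_pos: [0.4869, -0.3683, 0.0593]
ee_rot: [-3.139, -0.003, 1.772]
wrist_force: [0.2, 0.4, 0.7]
width: 0.0508
finger_force: 30.0
```

Emit:
move_arm:
  motion: [0,0,0,0,0,0,0,0,0,0,0,0,0,0,0,0,0,0,0,0,0]

```text
time: 33.55
tool_pos: [0.4877, -0.3662, 0.06]
ee_rot: [-3.14, -0.004, 1.772]
wrist_force: [1.1, 0.5, -0.7]
width: 0.0512
finger_force: 30.0
```

```bash
python3 - <<'E'
from h import *
st(); go(.4904,-.3698,-.012)
E
```

```text
time 33.55
tool_pos [ 0.4877 -0.3662  0.06  ]
ee_rot [-3.1398 -0.0036  1.772 ]
wrist_force [ 1.1086  0.5273 -0.7368]
wrist_torque [-0.0743  0.0379 -0.0165]
width 0.0512
finger_force 29.9999
joint_positions [-7.3750e-01  2.7220e-01  1.3933e+00  7.0000e-04  1.4801e+00 -9.3870e-01]
yaw 1.772 shift [-0.04   0.019  0.72 ]
```

Emit:
move_arm:
  motion: [0,0,0,-0.02,0.02,0.15,0,0,0,0,0,0,0.15,0,0,0,0,0,0,0.15,0,0,0,0,0,0,0.15,0,0,0,0,0,0,0.06,0,0,0,0,0,0,0,0,0,0,0,0,0,0,0]

```text
time: 34.13
tool_pos: [0.491, -0.3678, -0.0041]
ee_rot: [-3.141, -0.001, 1.774]
wrist_force: [-0.1, -0.6, 0.5]
width: 0.0508
finger_force: 30.0
```

Emit:
move_arm:
  motion: [0,0,0,0,0,0.02,0,0,0,0,0,0,0.02,0,0,0,0,0,0,0,0]

```text
time: 34.38
tool_pos: [0.4913, -0.3692, -0.0074]
ee_rot: [3.141, 0.001, 1.772]
wrist_force: [-0.0, 0.4, -0.7]
width: 0.0508
finger_force: 30.0
```

Emit:
move_arm:
  motion: [0,0,0,0,0,0.02,0,0,0,0,0,0,0.02,0,0,0,0,0,0,0,0]

```text
time: 34.63
tool_pos: [0.4907, -0.3689, -0.0124]
ee_rot: [-3.141, -0.001, 1.772]
wrist_force: [0.0, -0.1, -1.3]
width: 0.051
finger_force: 30.0
```

Emit:
move_arm:
  motion: [0,0,0,0,0,0.015,0,0,0,0,0,0,0,0]

```text
time: 34.8
tool_pos: [0.491, -0.3692, -0.0135]
ee_rot: [3.141, 0.0, 1.772]
wrist_force: [0.4, -0.3, -0.2]
width: 0.051
finger_force: 30.0
```

Emit:
move_arm:
  motion: [0,0,0,0,0,0.015,0,0,0,0,0,0,0,0]

```text
time: 34.97
tool_pos: [0.491, -0.3692, -0.0136]
ee_rot: [3.141, 0.0, 1.772]
wrist_force: [-1.6, 1.3, 5.2]
width: 0.0505
finger_force: 30.0
```

Emit:
move_arm:
  motion: [0,0,0,0,0,0.01,0,0,0,0,0,0,0,0]

```text
time: 35.13
tool_pos: [0.491, -0.3692, -0.0136]
ee_rot: [3.141, 0.001, 1.772]
wrist_force: [-3.3, 2.4, 9.9]
width: 0.051
finger_force: 30.0
```

Emit:
move_arm:
  motion: [0,0,0,0,0,-0.02,0,0,0,0,0,0,0,0.7,0,0,0,0,0,0,0.7,0,0,0,0,0,0,0.7,0,0,0,0,0,-0.15,0.7,0,0,0,0,0,-0.2,0.7,0,0,0,0,0,-0.2,0.7,0,0,0,0,0,-0.2,0.7,0,0,0,0.3,0.06,0,0.7,0,0,0,0.3,0.06,0,0.7,0,0,0,0.3,0.06,0,0.7,0,0,0,0.3,0.06,0,0.7]

```text
time: 36.13
tool_pos: [0.4902, -0.2455, 0.0607]
ee_rot: [-3.142, -0.0, 1.771]
wrist_force: [0.4, 0.4, -1.6]
width: 0.066
finger_force: 0.0
```

Emit:
move_arm:
  motion: [0,0,0,0.3,0.06,0,0.75,0,0,0,0.3,0.06,0,0.75,0,0,0,0.3,0.06,0,0.75,0,0,0,0.3,0.06,0,0.75,0,0,0,0.3,0.06,0,0.75,0,0,0,0.3,0.06,0,0.75,0,0,0,0.3,0.06,0,0.75,0,0,0,0,0,0,0.75,0,0,0,0,0,0,0.75,0,0,0,0,0,0,0.75]

```text
time: 36.97
tool_pos: [0.4896, -0.0329, 0.0609]
ee_rot: [-3.141, 0.001, 1.773]
wrist_force: [-0.2, 0.3, 1.0]
width: 0.0704
finger_force: 0.0
```

```bash
cat >> h.py <<'E'
def wcirc(z=.027,name=None):
    o=robot.get_obs(); print(np.round(o['tool_pos'],4),np.round(o['ee_rot'],3)); im,c=snap('wrist',name)
    g=cv2.cvtColor(im,cv2.COLOR_RGB2GRAY)
    r=cv2.HoughCircles(cv2.medianBlur(g,3),cv2.HOUGH_GRADIENT,1,50,param1=100,param2=25,minRadius=22,maxRadius=55)
    for u,v,rr in (r[0] if r is not None else []): print('wrist',u,v,rr,onz(c,u,v,z).round(4))
E
python3 - <<'E'
from h import *
wcirc(.027,'w14')
im,c=snap('top','top14'); coasters(im,c,(265,160,372,312),.026); coasters(im,c,(415,205,525,325),.019)
go(.4902,-.035,-.011)
E
```

```text
[ 0.4896 -0.0329  0.0609] [-3.141e+00  1.000e-03  1.773e+00]
wrist 324.5 254.5 39.3 [ 0.4903 -0.0344  0.027 ]
wrist 486.5 152.5 40.5 [0.5775 0.0522 0.027 ]
wrist 620.5 257.5 38.0 [0.6939 0.0044 0.027 ]
coaster px 298.4 238.1 r 12.3 xyz [0.5804 0.0472 0.026 ]
coaster px 356.4 219.1 r 12.2 xyz [ 0.6244 -0.0773  0.026 ]
coaster px 490.9 283.1 r 11.1 xyz [ 0.4897 -0.3692  0.019 ]
yaw 1.7708 shift [-0.014  0.003  0.719]
```

Emit:
move_arm:
  motion: [0,0,0,-0.02,0,0.14,0.75,0,0,0,0,0,0.14,0.75,0,0,0,0,0,0.14,0.75,0,0,0,0,0,0.14,0.75,0,0,0,0,0,0.1,0.75,0,0,0,0,0,0.05,0.75,0,0,0,0,0,0,0,0,0,0,0,0,0,0,0,0,0,0,0,0,0,0,0,0,0,0,0,0,0,0,0,0,0,0,0,0,0,0,0,0,0,0]

```text
time: 38.07
tool_pos: [0.4908, -0.0347, -0.009]
ee_rot: [3.14, 0.001, 1.772]
wrist_force: [0.3, -0.2, 2.0]
width: 0.051
finger_force: 30.0
```

```bash
python3 - <<'E'
from h import *
go(.5844,-.3506,.06)
E
```

```text
yaw 1.7724 shift [-3.283  0.284 -0.69 ]
```

Emit:
move_arm:
  motion: [0,0,0,0,0,-0.15,0,0,0,0,0,0,-0.2,0,0,0,0,0,0,-0.2,0,0,0,0,0,0,-0.15,0,0,0,0,-0.3,0.03,0,0,0,0,0,-0.3,0.03,0,0,0,0,0,-0.3,0.03,0,0,0,0,0,-0.3,0.03,0,0,0,0,0,-0.3,0.03,0,0,0,0,0,-0.3,0.03,0,0,0,0,0,-0.3,0.03,0,0,0,0,0,-0.3,0.03,0,0]

```text
time: 39.07
tool_pos: [0.5618, -0.2661, 0.06]
ee_rot: [3.142, -0.0, 1.772]
wrist_force: [0.4, 0.6, -0.5]
width: 0.051
finger_force: 30.0
```

Emit:
move_arm:
  motion: [0,0,0,-0.3,0.03,0,0,0,0,0,-0.3,0.03,0,0,0,0,0,-0.28,0.03,0,0,0,0,0,0,0,0,0,0,0,0,0,0,0,0,0,0,0,0,0,0,0]

```text
time: 39.57
tool_pos: [0.5877, -0.3484, 0.0597]
ee_rot: [-3.141, -0.001, 1.772]
wrist_force: [-0.9, 0.6, -0.6]
width: 0.051
finger_force: 30.0
```

```bash
python3 - <<'E'
from h import *
go(.5844,-.3506,-.015)
E
```

```text
yaw 1.7724 shift [-0.015 -0.037  0.747]
```

Emit:
move_arm:
  motion: [0,0,0,-0.02,-0.04,0.15,0,0,0,0,0,0,0.15,0,0,0,0,0,0,0.15,0,0,0,0,0,0,0.15,0,0,0,0,0,0,0.09,0,0,0,0,0,0,0.03,0,0,0,0,0,0,0,0,0,0,0,0,0,0,0]

```text
time: 40.23
tool_pos: [0.5849, -0.3517, -0.0111]
ee_rot: [3.141, 0.001, 1.773]
wrist_force: [0.5, 0.5, 0.2]
width: 0.0511
finger_force: 30.0
```

Emit:
move_arm:
  motion: [0,0,0,0,0,0.015,0,0,0,0,0,0,0,0]

```text
time: 40.4
tool_pos: [0.5851, -0.3523, -0.0123]
ee_rot: [3.14, 0.001, 1.772]
wrist_force: [-0.3, -0.2, -0.3]
width: 0.0512
finger_force: 30.0
```

Emit:
move_arm:
  motion: [0,0,0,0,0,0.015,0,0,0,0,0,0,0,0]

```text
time: 40.57
tool_pos: [0.5845, -0.3521, -0.0147]
ee_rot: [3.141, 0.0, 1.772]
wrist_force: [-0.2, 0.5, -0.4]
width: 0.0511
finger_force: 30.0
```

Emit:
move_arm:
  motion: [0,0,0,0,0,0.015,0,0,0,0,0,0,0,0]

```text
time: 40.73
tool_pos: [0.5847, -0.3523, -0.0159]
ee_rot: [3.141, 0.001, 1.772]
wrist_force: [-0.5, -0.1, 2.4]
width: 0.0511
finger_force: 30.0
```

Emit:
move_arm:
  motion: [0,0,0,0,0,0.01,0,0,0,0,0,0,0,0]

```text
time: 40.9
tool_pos: [0.5847, -0.3523, -0.016]
ee_rot: [3.141, 0.001, 1.772]
wrist_force: [-0.6, 1.3, 4.8]
width: 0.0511
finger_force: 30.0
```

Emit:
move_arm:
  motion: [0,0,0,0,0,-0.02,0,0,0,0,0,0,0,0.7,0,0,0,0,0,0,0.7,0,0,0,0,0,0,0.7,0,0,0,0,0,-0.15,0.7,0,0,0,0,0,-0.2,0.7,0,0,0,0,0,-0.2,0.7,0,0,0,0,0,-0.2,0.7,0,0,0,0.3,0.06,0,0.7,0,0,0,0.3,0.06,0,0.7,0,0,0,0.3,0.06,0,0.7,0,0,0,0.3,0.06,0,0.7]

```text
time: 41.9
tool_pos: [0.5836, -0.2285, 0.0593]
ee_rot: [-3.142, -0.0, 1.772]
wrist_force: [0.2, 0.1, -0.9]
width: 0.0654
finger_force: 0.0
```

Emit:
move_arm:
  motion: [0,0,0,0.3,0.06,0,0.75,0,0,0,0.3,0.06,0,0.75,0,0,0,0.3,0.06,0,0.75,0,0,0,0.3,0.06,0,0.75,0,0,0,0.3,0.06,0,0.75,0,0,0,0.3,0.06,0,0.75,0,0,0,0.3,0.06,0,0.75,0,0,0,0.3,0.05,0,0.75,0,0,0,0.3,0.05,0,0.75,0,0,0,0,0,0,0.75,0,0,0,0,0,0,0.75,0,0,0,0,0,0,0.75]

```text
time: 42.9
tool_pos: [0.5808, 0.0448, 0.0593]
ee_rot: [-3.141, 0.001, 1.772]
wrist_force: [-0.3, 0.0, -0.1]
width: 0.0706
finger_force: 0.0
```

```bash
python3 - <<'E'
from h import *
wcirc(.027,'w15')
im,c=snap('top','top15'); coasters(im,c,(265,160,372,312),.026); coasters(im,c,(415,205,525,325),.019)
go(.5795,.0485,-.012)
E
```

```text
[0.5808 0.0448 0.0593] [-3.141e+00  1.000e-03  1.772e+00]
wrist 325.5 244.5 34.9 [0.5807 0.0507 0.027 ]
wrist 340.5 413.5 23.2 [ 0.6185 -0.0768  0.027 ]
wrist 612.5 73.5 45.9 [0.7336 0.1943 0.027 ]
coaster px 356.4 219.6 r 12.5 xyz [ 0.6232 -0.0773  0.026 ]
coaster px 482.1 240.9 r 12.0 xyz [ 0.5824 -0.3531  0.019 ]
coaster px 491.1 282.6 r 10.6 xyz [ 0.4908 -0.3698  0.019 ]
yaw 1.7707 shift [ 0.047 -0.005  0.714]
```

Emit:
move_arm:
  motion: [0,0,0,0.05,0.01,0.14,0.75,0,0,0,0,0,0.14,0.75,0,0,0,0,0,0.14,0.75,0,0,0,0,0,0.14,0.75,0,0,0,0,0,0.1,0.75,0,0,0,0,0,0.05,0.75,0,0,0,0,0,0,0,0,0,0,0,0,0,0,0,0,0,0,0,0,0,0,0,0,0,0,0,0,0,0,0,0,0,0,0,0,0,0,0,0,0,0]

```text
time: 44.0
tool_pos: [0.5817, 0.0504, -0.0103]
ee_rot: [3.139, 0.001, 1.772]
wrist_force: [0.2, -0.4, 1.7]
width: 0.0515
finger_force: 30.0
```

```bash
python3 - <<'E'
from h import *
go(.4736,-.2874,.06)
E
```

```text
yaw 1.7724 shift [-3.093 -1.735 -0.703]
```

Emit:
move_arm:
  motion: [0,0,0,0,0,-0.15,0,0,0,0,0,0,-0.2,0,0,0,0,0,0,-0.2,0,0,0,0,0,0,-0.15,0,0,0,0,-0.28,-0.16,0,0,0,0,0,-0.28,-0.16,0,0,0,0,0,-0.28,-0.16,0,0,0,0,0,-0.28,-0.16,0,0,0,0,0,-0.28,-0.16,0,0,0,0,0,-0.28,-0.16,0,0,0,0,0,-0.28,-0.16,0,0,0,0,0,-0.28,-0.16,0,0]

```text
time: 45.0
tool_pos: [0.4996, -0.1959, 0.0589]
ee_rot: [3.141, 0.0, 1.772]
wrist_force: [1.0, 0.3, -0.4]
width: 0.0513
finger_force: 30.0
```

Emit:
move_arm:
  motion: [0,0,0,-0.28,-0.15,0,0,0,0,0,-0.28,-0.15,0,0,0,0,0,-0.28,-0.15,0,0,0,0,0,0,0,0,0,0,0,0,0,0,0,0,0,0,0,0,0,0,0]

```text
time: 45.5
tool_pos: [0.473, -0.2855, 0.0585]
ee_rot: [3.141, -0.001, 1.772]
wrist_force: [-0.4, 0.4, -0.2]
width: 0.051
finger_force: 30.0
```

```bash
python3 - <<'E'
from h import *
go(.4736,-.2874,-.015)
E
```

```text
yaw 1.772 shift [-0.02   0.002  0.735]
```

Emit:
move_arm:
  motion: [0,0,0,-0.02,0,0.15,0,0,0,0,0,0,0.15,0,0,0,0,0,0,0.15,0,0,0,0,0,0,0.15,0,0,0,0,0,0,0.09,0,0,0,0,0,0,0.05,0,0,0,0,0,0,0,0,0,0,0,0,0,0,0]

```text
time: 46.17
tool_pos: [0.4739, -0.2876, -0.015]
ee_rot: [3.141, 0.0, 1.773]
wrist_force: [-0.1, -0.3, 0.4]
width: 0.0512
finger_force: 30.0
```

Emit:
move_arm:
  motion: [0,0,0,0,0,0.015,0,0,0,0,0,0,0,0]

```text
time: 46.33
tool_pos: [0.4739, -0.2882, -0.0162]
ee_rot: [3.14, 0.001, 1.772]
wrist_force: [0.2, -0.2, -0.6]
width: 0.0512
finger_force: 30.0
```

Emit:
move_arm:
  motion: [0,0,0,0,0,0.015,0,0,0,0,0,0,0,0]

```text
time: 46.5
tool_pos: [0.474, -0.2884, -0.0174]
ee_rot: [3.14, 0.001, 1.772]
wrist_force: [-0.6, -0.7, 2.4]
width: 0.0511
finger_force: 30.0
```

Emit:
move_arm:
  motion: [0,0,0,0,0,0,0.7,0,0,0,0,0,0,0.7,0,0,0,0,0,0,0.7,0,0,0,0,0,-0.15,0.7,0,0,0,0,0,-0.2,0.7,0,0,0,0,0,-0.2,0.7,0,0,0,0,0,-0.2,0.7,0,0,0,0.25,0.27,0,0.75,0,0,0,0.25,0.27,0,0.75,0,0,0,0.25,0.27,0,0.75,0,0,0,0.25,0.27,0,0.75,0,0,0,0.25,0.27,0,0.75]

```text
time: 47.5
tool_pos: [0.5812, -0.1371, 0.0564]
ee_rot: [-3.141, -0.0, 1.772]
wrist_force: [0.3, 0.8, -0.4]
width: 0.0703
finger_force: 0.0
```

Emit:
move_arm:
  motion: [0,0,0,0.25,0.27,0,0.75,0,0,0,0.26,0.27,0,0.75,0,0,0,0,0,0,0.75,0,0,0,0,0,0,0.75,0,0,0,0,0,0,0.75]

```text
time: 47.92
tool_pos: [0.6227, -0.078, 0.056]
ee_rot: [-3.14, 0.0, 1.773]
wrist_force: [0.5, 0.1, 0.2]
width: 0.0704
finger_force: 0.0
```

```bash
python3 - <<'E'
from h import *
wcirc(.027,'w16')
im,c=snap('top','top16'); coasters(im,c,(265,160,372,312),.026); coasters(im,c,(415,205,525,325),.019)
go(.6233,-.0770,-.0115)
E
```

```text
[ 0.6227 -0.078   0.056 ] [-3.14   0.     1.773]
wrist 326.5 247.5 40.0 [ 0.6235 -0.0731  0.027 ]
wrist 523.5 153.5 46.3 [0.7319 0.0113 0.027 ]
coaster px 356.6 220.1 r 12.0 xyz [ 0.6221 -0.0779  0.026 ]
coaster px 455.1 290.1 r 11.0 xyz [ 0.4735 -0.2906  0.019 ]
coaster px 483.9 239.9 r 10.7 xyz [ 0.5847 -0.3571  0.019 ]
coaster px 491.1 283.1 r 11.0 xyz [ 0.4897 -0.3698  0.019 ]
yaw 1.7706 shift [0.018 0.012 0.678]
```

Emit:
move_arm:
  motion: [0,0,0,0.02,0.01,0.14,0.75,0,0,0,0,0,0.14,0.75,0,0,0,0,0,0.14,0.75,0,0,0,0,0,0.14,0.75,0,0,0,0,0,0.08,0.75,0,0,0,0,0,0.04,0.75,0,0,0,0,0,0,0,0,0,0,0,0,0,0,0,0,0,0,0,0,0,0,0,0,0,0,0,0,0,0,0,0,0,0,0,0,0,0,0,0,0,0]

```text
time: 49.02
tool_pos: [0.6247, -0.0758, -0.0102]
ee_rot: [3.14, 0.001, 1.772]
wrist_force: [-0.1, -1.0, 2.7]
width: 0.0512
finger_force: 30.0
```

```bash
python3 - <<'E'
from h import *
go(.5676,-.2682,.06)
E
```

```text
yaw 1.7723 shift [-1.771 -0.945 -0.702]
```

Emit:
move_arm:
  motion: [0,0,0,0,0,-0.15,0,0,0,0,0,0,-0.2,0,0,0,0,0,0,-0.2,0,0,0,0,0,0,-0.15,0,0,0,0,-0.25,-0.14,0,0,0,0,0,-0.25,-0.14,0,0,0,0,0,-0.25,-0.14,0,0,0,0,0,-0.25,-0.14,0,0,0,0,0,-0.25,-0.14,0,0,0,0,0,-0.25,-0.14,0,0,0,0,0,-0.25,-0.1,0,0,0,0,0,0,0,0,0]

```text
time: 50.02
tool_pos: [0.5654, -0.2706, 0.0584]
ee_rot: [-3.141, 0.002, 1.767]
wrist_force: [0.4, 0.0, -0.6]
width: 0.0515
finger_force: 30.0
```

Emit:
move_arm:
  motion: [0,0,0,0,0,0,0,0,0,0,0,0,0,0,0,0,0,0,0,0,0]

```text
time: 50.27
tool_pos: [0.5671, -0.2645, 0.0584]
ee_rot: [3.141, -0.001, 1.774]
wrist_force: [0.2, 0.4, -0.7]
width: 0.0512
finger_force: 30.0
```

```bash
python3 - <<'E'
from h import *
go(.5676,-.2682,-.015)
E
```

```text
yaw 1.7736 shift [-0.037 -0.003  0.734]
```

Emit:
move_arm:
  motion: [0,0,0,-0.03,0,0.15,0,0,0,0,0,0,0.15,0,0,0,0,0,0,0.15,0,0,0,0,0,0,0.15,0,0,0,0,0,0,0.09,0,0,0,0,0,0,0.05,0,0,0,0,0,0,0,0,0,0,0,0,0,0,0]

```text
time: 50.93
tool_pos: [0.568, -0.2684, -0.0149]
ee_rot: [3.141, 0.001, 1.773]
wrist_force: [-1.1, -0.6, 0.1]
width: 0.0513
finger_force: 30.0
```

Emit:
move_arm:
  motion: [0,0,0,0,0,0.015,0,0,0,0,0,0,0,0]

```text
time: 51.1
tool_pos: [0.568, -0.2689, -0.0162]
ee_rot: [3.14, 0.001, 1.772]
wrist_force: [0.2, 0.4, -0.2]
width: 0.051
finger_force: 30.0
```

Emit:
move_arm:
  motion: [0,0,0,0,0,0.015,0,0,0,0,0,0,0,0]

```text
time: 51.27
tool_pos: [0.5681, -0.2691, -0.0173]
ee_rot: [3.14, 0.001, 1.772]
wrist_force: [-0.6, 1.0, 3.5]
width: 0.0512
finger_force: 30.0
```

Emit:
move_arm:
  motion: [0,0,0,0,0,0,0.7,0,0,0,0,0,0,0.7,0,0,0,0,0,0,0.7,0,0,0,0,0,-0.15,0.7,0,0,0,0,0,-0.2,0.7,0,0,0,0,0,-0.3,0.7,0,0,0,0,0,-0.3,0.7,0,0,0,0,0,-0.3,0.7,0,0,0,0,0,-0.3,0.7,0,0,0,0.35,0.15,0,0.7,0,0,0,0.35,0.15,0,0.7,0,0,0,0.35,0.15,0,0.7]

```text
time: 52.27
tool_pos: [0.5908, -0.1564, 0.1373]
ee_rot: [3.14, 0.001, 1.77]
wrist_force: [0.3, 0.8, -0.5]
width: 0.0661
finger_force: 0.0
```

Emit:
move_arm:
  motion: [0,0,0,0.35,0.15,0,0.7,0,0,0,0.35,0.15,0,0.7,0,0,0,0.35,0.15,0,0.7,0,0,0,0.35,0.15,0,0.7,0,0,0,0.35,0.15,0,0.7,0,0,0,0.35,0.15,0,0.7,0,0,0,0.35,0.15,0,0.7,0,0,0,0,0,0,0.7,0,0,0,0,0,0,0.7]

```text
time: 53.02
tool_pos: [0.6441, 0.1063, 0.1357]
ee_rot: [-3.14, 0.0, 1.776]
wrist_force: [-0.3, 0.0, 0.2]
width: 0.0658
finger_force: 0.0
```

```bash
python3 - <<'E'
from h import *
st(); im,c=snap('top','top17'); coasters(im,c,(265,160,372,312),.026); coasters(im,c,(415,205,525,325),.019)
w,cw=snap('wrist','w17')
hsv=cv2.cvtColor(w,cv2.COLOR_RGB2HSV); print('handle exp px',proj(cw,[.675,.259,.128]))
cv2.imwrite('pics/m17.png',np.hstack([cv2.resize(w[:,:,::-1],(400,300)),cv2.resize(im[:,:,::-1],(400,300))]))
go(.675,.259,.0605)
E
```

```text
time 53.0167
tool_pos [0.6441 0.1063 0.1357]
ee_rot [-3.1405  0.      1.7761]
wrist_force [-0.3492  0.0126  0.2139]
wrist_torque [-0.0047  0.0049 -0.0144]
width 0.0658
finger_force 0.0
joint_positions [ 7.6900e-02  3.2880e-01  1.1694e+00 -2.0000e-04  1.6445e+00 -1.2840e-01]
coaster px 482.1 240.9 r 11.8 xyz [ 0.5824 -0.3531  0.019 ]
coaster px 455.1 290.1 r 11.0 xyz [ 0.4735 -0.2906  0.019 ]
coaster px 445.1 246.9 r 10.7 xyz [ 0.5677 -0.271   0.019 ]
coaster px 489.6 283.6 r 12.0 xyz [ 0.4885 -0.3665  0.019 ]
handle exp px (np.float64(441.17074980166376), np.float64(0.27786192772646245))
yaw 1.7721 shift [1.461 0.613 0.756]
```

View pics/m17.png

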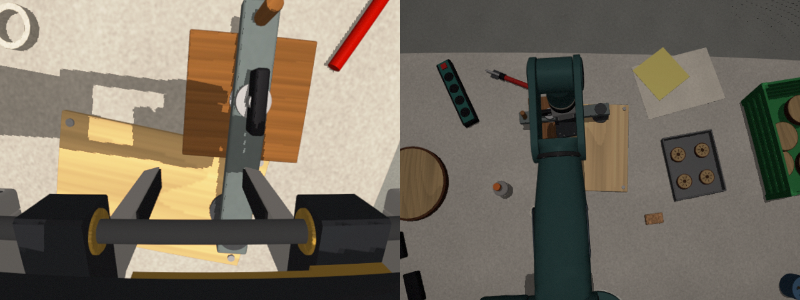

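All four coasters lie in the tray 2×2 and the board is empty. The handle is at the top of the wrist picture, about (265,8). I continue to the handle.

Emit:
move_arm:
  motion: [0,0,0,0.36,0.15,0,0.7,0,0,0,0.36,0.15,0,0.7,0,0,0,0.36,0.15,0,0.7,0,0,0,0.36,0.15,0,0.7,0,0,0.1,0,0,0,0.7,0,0,0,0,0,0,0.7,0,0,0,0,0,0,0.7]

```text
time: 53.7
tool_pos: [0.6746, 0.2555, 0.1363]
ee_rot: [-3.141, 0.001, 1.694]
wrist_force: [0.3, -0.7, -0.5]
width: 0.066
finger_force: 0.0
```

```bash
python3 - <<'E'
from h import *
w,c=snap('wrist','w18'); go(.675,.259,.0605)
hsv=cv2.cvtColor(w,cv2.COLOR_RGB2HSV); u,v=map(int,proj(c,[.675,.259,.12])); print(u,v)
m=((hsv[:,:,0]<14)&(hsv[:,:,1]>120)).astype(np.uint8); mm=np.zeros_like(m); mm[max(v-60,0):v+50,u-60:u+60]=m[max(v-60,0):v+50,u-60:u+60]
n,l,s,ce=cv2.connectedComponentsWithStats(mm)
for k in range(1,n):
    if s[k,4]>150: print(s[k],ce[k].round(1),onz(c,ce[k][0],ce[k][1],.128).round(4),onz(c,ce[k][0],ce[k][1],.115).round(4))
E
```

```text
yaw 1.6927 shift [0.039 0.008 0.762]
325 254
```

Emit:
move_arm:
  motion: [0,0,0,0.03,0,0.15,0.7,0,0,0,0,0,0.15,0.7,0,0,0,0,0,0.15,0.7,0,0,0,0,0,0.15,0.7,0,0,0,0,0,0.12,0.7,0,0,0,0,0,0.03,0.7,0,0,0,0,0,0,0.2,0,0,0,0,0,0,0.2,0,0,0,0,0,0,0,0,0,0,0,0,0,0,0,0,0,0,0,0,0,0,0,0,0,0,0,0]

```text
time: 54.75
tool_pos: [0.6743, 0.2605, 0.0624]
ee_rot: [3.14, -0.0, 1.694]
wrist_force: [-0.1, 0.5, 0.0]
width: 0.0297
finger_force: 0.0
```

Emit:
move_arm:
  motion: [0,0,0,0,0,0,0,0,0,0,0,0,0,0,0,0,0,0,0,0,0,0,0,0,0,0,0,0]

```text
time: 55.08
tool_pos: [0.6743, 0.2605, 0.0618]
ee_rot: [3.141, -0.0, 1.694]
wrist_force: [1.1, 0.9, -0.0]
width: 0.0155
finger_force: 30.0
```

Emit:
move_arm:
  motion: [0,0,-0.05,0,0,0,0,0,0,0,0,-0.2,0,0,0,0,-0.1,0,0,0,0,0,0,0,0,-0.2,0,0,0,0,-0.1,0,0,0,0,0,0,0,0,-0.2,0,0,0,0,-0.1,0,0,0,0,0,0,0,0,-0.2,0,0,0,0,-0.1,0,0,0,0,0,0,0,0,-0.2,0,0,0,0,-0.1,0,0,0,0]

```text
time: 56.0
tool_pos: [0.5758, 0.2299, 0.0613]
ee_rot: [-3.138, -0.004, 2.128]
wrist_force: [-5.3, 3.9, 2.0]
width: 0.0153
finger_force: 30.0
```

Emit:
move_arm:
  motion: [0,0,0,0,-0.2,0,0,0,0,-0.1,0,0,0,0,0,0,0,0,-0.2,0,0,0,0,-0.1,0,0,0,0,0,0,0,0,-0.2,0,0,0,0,-0.1,0,0,0,0,0,0,0,0,-0.2,0,0,0,0,-0.1,0,0,0,0,0,0,0,0,-0.2,0,0,0,0,-0.1,0,0,0,0]

```text
time: 56.83
tool_pos: [0.5016, 0.1629, 0.0612]
ee_rot: [-3.138, -0.003, 2.519]
wrist_force: [-5.7, -0.6, 1.6]
width: 0.0152
finger_force: 30.0
```

Emit:
move_arm:
  motion: [0,0,0,0,-0.2,0,0,0,0,-0.1,0,0,0,0,0,0,0,0,-0.2,0,0,0,0,-0.1,0,0,0,0,0,0,0,0,-0.2,0,0,0,0,-0.1,0,0,0,0,0,0,0,0,-0.2,0,0,0,0,-0.1,0,0,0,0,0,0,0,0,-0.2,0,0,0,0,-0.1,0,0,0,0]

```text
time: 57.67
tool_pos: [0.4573, 0.0736, 0.0611]
ee_rot: [-3.139, -0.003, 2.911]
wrist_force: [-4.0, -1.7, 0.1]
width: 0.0154
finger_force: 30.0
```

Emit:
move_arm:
  motion: [0,0,0,0,-0.2,0,0,0,0,-0.1,0,0,0,0,0,0,0,0,-0.2,0,0,0,0,-0.1,0,0,0,0,0,0,0,0,0,0,0]

```text
time: 58.08
tool_pos: [0.4523, 0.0347, 0.0612]
ee_rot: [-3.14, 0.001, 3.068]
wrist_force: [1.5, -2.5, -3.9]
width: 0.0154
finger_force: 30.0
```

```bash
python3 - <<'E'
from h import *
go(.452,.0065,.0605)
E
```

```text
yaw 3.0675 shift [-0.018 -0.282  0.007]
```

Emit:
move_arm:
  motion: [0,0,0,0,-0.1,0,0,0,0,-0.05,0,0,0,0,0,0,0,0,-0.1,0,0,0,0,-0.04,0,0,0,0,0,0,0,0,-0.06,0,0,0,0,0,0,0,0,0]

```text
time: 58.58
tool_pos: [0.4507, 0.0092, 0.0613]
ee_rot: [-3.141, -0.001, 3.137]
wrist_force: [0.6, -0.1, -4.3]
width: 0.0155
finger_force: 30.0
```

Emit:
move_arm:
  motion: [0,0,0,0,-0.03,0,0,0,0,0,0,0,0,0]

```text
time: 58.75
tool_pos: [0.4507, 0.0069, 0.0613]
ee_rot: [3.141, -0.001, 3.138]
wrist_force: [0.6, 2.0, -4.2]
width: 0.0159
finger_force: 30.0
```

Emit:
move_arm:
  motion: [0,0,0,0,-0.02,0,0,0,0,0,0,0,0,0]

```text
time: 58.92
tool_pos: [0.4507, 0.0069, 0.0613]
ee_rot: [3.138, -0.001, 3.139]
wrist_force: [0.6, 5.5, -3.7]
width: 0.0152
finger_force: 30.0
```

Emit:
move_arm:
  motion: [0,0,0,0,0.02,0,0,0,0,0,0,0,0,0.5,0,0,0,0,0,0,0.5,0,0,0,0,0,0,0.5,0,0,0,0,0,-0.2,0.5,0,0,0,0,0,-0.3,0.5,0,0,0,0,0,-0.3,0.5,0,0,0,0,0,-0.3,0.5,0,0,0,0.2,0,-0.2,0.5,0,0,0,0.3,0,0,0.5,0,0,0,0.3,0,0,0.5,0,0,0,0,0,0,0.5]

```text
time: 59.92
tool_pos: [0.3679, 0.0074, 0.1931]
ee_rot: [-3.141, 0.001, 3.138]
wrist_force: [0.5, -0.9, -0.6]
width: 0.0469
finger_force: 0.0
```

```bash
python3 - <<'E'
from h import *
st(); im,c=snap('top','top19'); coasters(im,c,(415,205,525,325),.019)
o=cv2.imread('pics/top0.png')[:,:,::-1]; d=np.abs(im.astype(int)-o).max(2)
for n,(x0,y0,x1,y1) in dict(press=(265,158,372,285),armline=(300,160,340,285),glue=(140,282,185,322),tape=(205,322,240,358),block=(385,335,428,365)).items(): print(n,'changed px',(d[y0:y1,x0:x1]>40).sum(),'of',(x1-x0)*(y1-y0))
g=im.max(2)
for v in (200,215,280,290):
    row=im[v].astype(int); 
    for nm,I in (('now',im),('start',o)):
        r=I[v,300:340].astype(int); k=np.where((r.max(1)<85)&(abs(r[:,0]-r[:,2])<15))[0]; print(v,nm,300+k.min() if len(k) else None,300+k.max() if len(k) else None)
E
```

```text
time 59.9167
tool_pos [0.3679 0.0074 0.1931]
ee_rot [-3.1409e+00  1.4000e-03  3.1383e+00]
wrist_force [ 0.5302 -0.9329 -0.6057]
wrist_torque [-0.0408 -0.0669  0.0311]
width 0.0469
finger_force 0.0
joint_positions [-1.3380e-01 -3.3280e-01  1.7171e+00 -6.0000e-04  1.7558e+00 -1.7015e+00]
coaster px 455.1 290.1 r 10.9 xyz [ 0.4735 -0.2906  0.019 ]
coaster px 482.1 240.9 r 11.8 xyz [ 0.5824 -0.3531  0.019 ]
coaster px 491.4 282.9 r 10.8 xyz [ 0.4902 -0.3704  0.019 ]
coaster px 445.1 247.1 r 10.7 xyz [ 0.5671 -0.271   0.019 ]
press changed px 107 of 13589
armline changed px 9 of 5000
glue changed px 0 of 1800
tape changed px 0 of 1260
block changed px 0 of 1290
200 now 311 328
200 start 311 328
215 now 310 328
215 start 310 328
280 now 308 327
280 start 308 327
290 now 300 338
290 start 308 326
```

The arm is back over the board, at the same pixels as at the start. All four coasters are in the tray, the bystanders have not moved, and the robot is touching nothing.

```bash
python3 -c "
from bench import robot
print(robot.close_job())"
```

```text
the job is handed in; nothing more can be done
None
```

The job is handed in: the screw proved left-handed and is slack by about one turn (about 6.25 rad), all four coasters lie flat and apart in the tray, and the press arm is back over the empty board with nothing else moved.

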